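Rake the lava rocks of a table-top grill into an even layer

ROBOT

A 7-joint arm with a two-finger parallel gripper is mounted at the origin on the work surface. World frame = base frame: x ahead of the robot, y to its left, z up, the work surface at z = 0. Lengths are in mm, angles in rad, forces in N, time in s.
With the tool pointing down it reaches from about 400 to 875 mm from the base axis. Payload 4.4 kg.
Tool frame: the origin (TCP) lies at the very end of the fingers, on their centre line; the grasp point (between the pads) lies 19 mm behind it; y points along the fingers, x is the direction in which the jaws open and shut, and the axes are right-handed (so a half turn about y gives the same grasp; the last joint's range is limited). The gripper opens to 85 mm and grips with 20 to 120 N. Pads are 22 mm wide; open, the fingers measure 114 mm over their backs; the gripper's body (76 mm by 85 mm) begins 54 mm behind the grasp point. The pads swing forward as they close: fully open they stand 13 mm farther back than shut.
Start: joints at [-1.242, 0.628, 0.038, 1.517, -0.027, 0.996, -0.02], TCP at [249.983, 600.022, 231.313] pointing down, gripper open.
Joint ranges: [-3.06, 3.06], [-0.37, 2.12], [-1.25, 1.32], [0.18, 2.47], [-1.1, 4.24], [0.23, 1.98], [-2.94, 2.94]. Speed limits (rad/s): [2.57, 2.57, 3.14, 3.14, 3.14, 3.14, 3.14].

INTERFACE

Orientations are given as [roll, pitch, yaw] about the fixed x, y, z axes, in that order (R = Rz(yaw) Ry(pitch) Rx(roll)).
In Python, from cell import readout, eyes, finish_job gives the robot as it stands. The module is installed in compiled form; this text tells all that it offers.
- The arm moves only by the tool apply_moves, never from a script. Its argument "commands" is a list that holds one entry, the list of rows, each a list of 6 numbers: the shift along the tool's x, y, z in units of 0.04 m (1.0 is 0.04 m), then the turn, a rotation vector about the tool's x, y, z in units of 5 degrees (1.0 is 5 degrees). A call has 1 to 8 rows; each row shifts and turns the pose as measured when the row begins, along the tool's axes as they then stand; what a row does not reach is not made up. A row lasts 1/12 s, in which the tool goes at most 41.7 mm and 7.16 degrees, less where a joint would pass 70% of its speed; a pose out of reach is approached as far as the arm can. A call with a number of a shift or a turn outside -1 to 1 is refused whole. A call with a gripper value outside its range is refused whole. "claw" is the finger opening in mm, from 0 to 85.4, set as the call begins (left out, the last holds). The fingers move at their own pace and stop on an object; the grip force is fixed at half the most. Time passes only in rows, so rows that do not move let the fingers close. It gives the time, the measured TCP pose, the force and the opening at its end, in the units of the state.
- readout.read_state(): the state, without advancing time (a new reading comes with each control period).
- eyes.get_image(name): name is "side" or "top" or "wrist"; returns a dict with "image" (384x512x3 uint8, red, green, blue), "mtx" (3x3 intrinsics, pixels), "rvec" (rotation vector, rad) and "tvec" (3), from world to camera coordinates, as OpenCV has them. Camera axes: x right, y down, z forward; pixel columns grow to the right and rows downward; lengths in mm; the calibration is good to about 2 mm. A picture is of the moment at which its call begins. There is no depth.
- finish_job(): hands the job in, once; it reports no verdict.
The state is a dict: "clock": time; "qpos": joint angles; "qd": joint speeds; "tau": joint torques, N m; "eef_pos": TCP position; "tool_rot": TCP orientation; "force": force on the tool from outside, world axes, zero at the start; "torque": the same for the moment, N m; "width": finger opening in mm.
Only numpy, scipy, OpenCV 4.12 (cv2) and the standard library are available. Lean on these libraries where they do the work, as an engineer would, in place of code of your own. Each camera call takes 0.05 s, during which the arm holds its last target. There are 200 camera calls.

TASK

The lava rocks have all been tipped into one end of the grill on the repair bench. Pick up the rake and rake them out, moving the rocks with the rake only, until they lie in one even layer over the whole bed, none riding on another and no bare patch left wider than a hand (about 80 mm). Then lay the rake down on the bench, tines down, clear of the grill, and leave the other things on the bench where they are.

Things in the scene. Friction and masses are not known exactly. Their poses are not given: they have to be found in the camera images.
- bed (a point): middle of the grill's bed, on the level slotted plates that carry the rocks, 50 mm above the bench. y runs along the bed's length, x across it (away from the robot within 0.2 rad), z up. The bed is 340 mm long (y) and 210 mm wide (x), with 6 mm upright walls all round, rims 50 mm above the plates. All rocks start in its +y half or all in its -y half: six on the plates, four on top of those
- grill: the grey steel lava-rock grill; heavy, it does not move. Origin under its middle at bench height, axes as the bed's; rims 100 mm above the bench. On the robot's side a control panel and two knobs reach 38 mm out from the bed's edge, at each end a carrying handle 35 mm out, on the far side a brass gas inlet 31 mm out, all below the rim
- rake: small rake, 0.25 kg, pale wooden handle, steel head. Origin: on the handle's axis 115 mm behind the head, the place to grip. Handle straight, 22 mm wide, 24 mm deep, flat sides, from 55 mm before to 135 mm behind the origin. It starts on the bench on tine tips and butt, head away from the robot: x level, butt to head; y along the tine row; z up; origin 54 mm up; handle rising 18.4 deg to the head
- rake_tips (a point): middle of the row of the rake's tine tips, 139 mm along x and -54 mm along z from the rake's origin, sharing its axes. Five 6 mm round tines in a row 100 mm wide under a 104 mm cross bar, square to the handle, tips 95 mm below the handle's axis. With the rake turned 18.4 deg about its own y so that the butt rises, the handle is level and the tines point straight down
- rock0: one of ten similar lava rocks, a hard reddish-brown lump about 60 x 52 mm and 40 mm high, 0.08 kg, rounded sides, flat under and on top; origin at its centre (20 mm above its underside when it lies flat)
- rock1: one of ten similar lava rocks, a hard reddish-brown lump about 60 x 52 mm and 40 mm high, 0.08 kg, rounded sides, flat under and on top; origin at its centre (20 mm above its underside when it lies flat)
- rock2: one of ten similar lava rocks, a hard reddish-brown lump about 60 x 52 mm and 40 mm high, 0.08 kg, rounded sides, flat under and on top; origin at its centre (20 mm above its underside when it lies flat)
- rock3: one of ten similar lava rocks, a hard reddish-brown lump about 60 x 52 mm and 40 mm high, 0.08 kg, rounded sides, flat under and on top; origin at its centre (20 mm above its underside when it lies flat)
- rock4: one of ten similar lava rocks, a hard reddish-brown lump about 60 x 52 mm and 40 mm high, 0.08 kg, rounded sides, flat under and on top; origin at its centre (20 mm above its underside when it lies flat)
- rock5: one of ten similar lava rocks, a hard reddish-brown lump about 60 x 52 mm and 40 mm high, 0.08 kg, rounded sides, flat under and on top; origin at its centre (20 mm above its underside when it lies flat)
- rock6: one of ten similar lava rocks, a hard reddish-brown lump about 60 x 52 mm and 40 mm high, 0.08 kg, rounded sides, flat under and on top; origin at its centre (20 mm above its underside when it lies flat)
- rock7: one of ten similar lava rocks, a hard reddish-brown lump about 60 x 52 mm and 40 mm high, 0.08 kg, rounded sides, flat under and on top; origin at its centre (20 mm above its underside when it lies flat)
- rock8: one of ten similar lava rocks, a hard reddish-brown lump about 60 x 52 mm and 40 mm high, 0.08 kg, rounded sides, flat under and on top; origin at its centre (20 mm above its underside when it lies flat)
- rock9: one of ten similar lava rocks, a hard reddish-brown lump about 60 x 52 mm and 40 mm high, 0.08 kg, rounded sides, flat under and on top; origin at its centre (20 mm above its underside when it lies flat)
- spot0 (a point): a fixed point on the bed's plates for judging the evenness, at x -62 mm, y -127.5 mm from the middle of the bed
- spot1 (a point): a fixed point on the bed's plates for judging the evenness, at x -62 mm, y -42.5 mm from the middle of the bed
- spot2 (a point): a fixed point on the bed's plates for judging the evenness, at x -62 mm, y 42.5 mm from the middle of the bed
- spot3 (a point): a fixed point on the bed's plates for judging the evenness, at x -62 mm, y 127.5 mm from the middle of the bed
- spot4 (a point): a fixed point on the bed's plates for judging the evenness, at x 62 mm, y -127.5 mm from the middle of the bed
- spot5 (a point): a fixed point on the bed's plates for judging the evenness, at x 62 mm, y -42.5 mm from the middle of the bed
- spot6 (a point): a fixed point on the bed's plates for judging the evenness, at x 62 mm, y 42.5 mm from the middle of the bed
- spot7 (a point): a fixed point on the bed's plates for judging the evenness, at x 62 mm, y 127.5 mm from the middle of the bed
- calculator: pocket calculator lying on the bench, 150 x 78 x 14 mm; origin under its middle; not to be moved
- jar: closed jar standing on the bench, 60 mm across, 75 mm tall; origin under its middle; not to be moved
There are look-alikes about, which are no part of the job. What is shaped like the rock3 but purple is not meant.

How it is judged (in metres and radians):
On the way, in this order (a step that is already met when the one before it is completed fails the run):
1. the rake is picked up off the bench (contact force between the fingers and rake above 2 N and height (world z) of rake_tips above 0.05 m), for 0.2 s.
2. the rocks lie in one even layer while the rake is still held (height (world z) of rock0 between 0.052 and 0.09 m and height (world z) of rock1 between 0.052 and 0.09 m and height (world z) of rock2 between 0.052 and 0.09 m and height (world z) of rock3 between 0.052 and 0.09 m and height (world z) of rock4 between 0.052 and 0.09 m and height (world z) of rock5 between 0.052 and 0.09 m and height (world z) of rock6 between 0.052 and 0.09 m and height (world z) of rock7 between 0.052 and 0.09 m and height (world z) of rock8 between 0.052 and 0.09 m and height (world z) of rock9 between 0.052 and 0.09 m and horizontal distance between each of rock0, rock1, rock2, rock3, rock4, rock5, rock6, rock7, rock8, rock9 and bed below 0.19 m and horizontal distance between any of rock0, rock1, rock2, rock3, rock4, rock5, rock6, rock7, rock8, rock9 and spot0 below 0.072 m and horizontal distance between any of rock0, rock1, rock2, rock3, rock4, rock5, rock6, rock7, rock8, rock9 and spot1 below 0.072 m and horizontal distance between any of rock0, rock1, rock2, rock3, rock4, rock5, rock6, rock7, rock8, rock9 and spot2 below 0.072 m and horizontal distance between any of rock0, rock1, rock2, rock3, rock4, rock5, rock6, rock7, rock8, rock9 and spot3 below 0.072 m and horizontal distance between any of rock0, rock1, rock2, rock3, rock4, rock5, rock6, rock7, rock8, rock9 and spot4 below 0.072 m and horizontal distance between any of rock0, rock1, rock2, rock3, rock4, rock5, rock6, rock7, rock8, rock9 and spot5 below 0.072 m and horizontal distance between any of rock0, rock1, rock2, rock3, rock4, rock5, rock6, rock7, rock8, rock9 and spot6 below 0.072 m and horizontal distance between any of rock0, rock1, rock2, rock3, rock4, rock5, rock6, rock7, rock8, rock9 and spot7 below 0.072 m and contact force between the fingers and rake above 2 N), for 0.2 s.
At the end, for the whole second after the job is handed in: All ten rocks are in the bed in one layer (centres under 40 mm above the plates), at rest; each of 8 spots spread evenly over the bed has a rock's centre within 72 mm; the rake lies still on the bench, tines down (tips under 35 mm, origin under 80 mm up), not touching the grill (height (world z) of rock0 between 0.052 and 0.09 m and height (world z) of rock1 between 0.052 and 0.09 m and height (world z) of rock2 between 0.052 and 0.09 m and height (world z) of rock3 between 0.052 and 0.09 m and height (world z) of rock4 between 0.052 and 0.09 m and height (world z) of rock5 between 0.052 and 0.09 m and height (world z) of rock6 between 0.052 and 0.09 m and height (world z) of rock7 between 0.052 and 0.09 m and height (world z) of rock8 between 0.052 and 0.09 m and height (world z) of rock9 between 0.052 and 0.09 m and horizontal distance between each of rock0, rock1, rock2, rock3, rock4, rock5, rock6, rock7, rock8, rock9 and bed below 0.19 m and horizontal distance between any of rock0, rock1, rock2, rock3, rock4, rock5, rock6, rock7, rock8, rock9 and spot0 below 0.072 m and horizontal distance between any of rock0, rock1, rock2, rock3, rock4, rock5, rock6, rock7, rock8, rock9 and spot1 below 0.072 m and horizontal distance between any of rock0, rock1, rock2, rock3, rock4, rock5, rock6, rock7, rock8, rock9 and spot2 below 0.072 m and horizontal distance between any of rock0, rock1, rock2, rock3, rock4, rock5, rock6, rock7, rock8, rock9 and spot3 below 0.072 m and horizontal distance between any of rock0, rock1, rock2, rock3, rock4, rock5, rock6, rock7, rock8, rock9 and spot4 below 0.072 m and horizontal distance between any of rock0, rock1, rock2, rock3, rock4, rock5, rock6, rock7, rock8, rock9 and spot5 below 0.072 m and horizontal distance between any of rock0, rock1, rock2, rock3, rock4, rock5, rock6, rock7, rock8, rock9 and spot6 below 0.072 m and horizontal distance between any of rock0, rock1, rock2, rock3, rock4, rock5, rock6, rock7, rock8, rock9 and spot7 below 0.072 m and linear speed of each of rock0, rock1, rock2, rock3, rock4, rock5, rock6, rock7, rock8, rock9, rake below 0.03 m/s and height (world z) of rake below 0.08 m and height (world z) of rake_tips below 0.035 m and contact force between rake and grill below 0.3 N).
It fails at once if a rock was moved by the gripper or the arm instead of the rake (contact force between any of the fingers, the arm and rock0 above 1.5 N or contact force between any of the fingers, the arm and rock1 above 1.5 N or contact force between any of the fingers, the arm and rock2 above 1.5 N or contact force between any of the fingers, the arm and rock3 above 1.5 N or contact force between any of the fingers, the arm and rock4 above 1.5 N or contact force between any of the fingers, the arm and rock5 above 1.5 N or contact force between any of the fingers, the arm and rock6 above 1.5 N or contact force between any of the fingers, the arm and rock7 above 1.5 N or contact force between any of the fingers, the arm and rock8 above 1.5 N or contact force between any of the fingers, the arm and rock9 above 1.5 N).
It fails at once if the calculator or the jar was shifted by more than 30 mm (distance of any of calculator, jar from where it was at the start of the episode above 0.03 m).
It also fails if it takes over 64 s, if anything falls off the work surface, if the arm or the gripper's body presses on something with over 40 N, if the wrist force passes 120 N, or if a joint passes its speed limit or range.

## Working session

There is one attempt and no reset: what is moved stays moved. The work goes in short steps, Python scripts to look and compute and a tool call to move; the robot and the scene stay as the last step left them, time stands still between calls to the robot, and variables do not carry over. Pictures are saved under pics/ and viewed, about 8 in all and at most 12, crops included, and the job is handed in when it is done.

Besides the shell and the picture viewer there is one more tool, called after ">>>" as name(argument=value, ...) on one line, values as JSON. apply_moves: Moves the arm, as the interface text tells. Shifts and turns lie within -1 to 1; 1 stands for 0.04 m of shift or 5 degrees of turn. Its arguments: {"type":"object","properties":{"commands":{"type":"array"},"claw":{"type":"number"}},"required":["commands"]}

```bash
mkdir -p pics
cat > h.py <<'E'
import numpy as np, cv2
from scipy.spatial.transform import Rotation as Ro
from cell import readout, eyes, finish_job
def grab(n,fn=None):
    d=eyes.get_image(n)
    if fn: cv2.imwrite('pics/'+fn,cv2.cvtColor(d['image'],cv2.COLOR_RGB2BGR))
    return d
def ray(d,uv,z):
    R=cv2.Rodrigues(np.array(d['rvec'],float))[0];t=np.array(d['tvec'],float).ravel()
    c=-R.T@t; uv=np.atleast_2d(np.array(uv,float))
    v=(R.T@np.linalg.inv(d['mtx'])@np.c_[uv,np.ones(len(uv))].T).T
    return c+v*((z-c[2])/v[:,2])[:,None]
def proj(d,P):
    return cv2.projectPoints(np.atleast_2d(np.array(P,float)),np.array(d['rvec'],float),np.array(d['tvec'],float),np.array(d['mtx'],float),None)[0][:,0]
def state():
    s=readout.read_state(); return s
E
python3 - <<'E'
from h import *
a=grab('top','t0.png');b=grab('side','s0.png')
s=state();print(s)
for d in(a,b):
    R=cv2.Rodrigues(np.array(d['rvec'],float))[0];print(-R.T@np.array(d['tvec'],float).ravel(), R.round(2).tolist(),d['mtx'][0][0])
i=cv2.hconcat([cv2.imread('pics/t0.png')]);cv2.imwrite('pics/t0.png',cv2.resize(i,(800,600)))
i=cv2.imread('pics/s0.png');cv2.imwrite('pics/s0.png',cv2.resize(i,(800,600)))
E
```

```text
{'clock': 0.1, 'qpos': array([-1.24177594,  0.6292465 ,  0.03843943,  1.51828573, -0.0269891 ,
        0.99632316, -0.01999146]), 'qd': array([-1.32760508e-03, -2.01328836e-03,  3.70076394e-04, -3.56647120e-03,
       -5.52052194e-04,  3.83219060e-05,  7.02498106e-04]), 'tau': array([ 3.22611224e-03, -5.64539123e+01,  1.23047847e+00, -1.93975693e+01,
        1.12875571e-02,  5.41680231e-03,  1.76857760e-06]), 'eef_pos': array([249.76777363, 599.47097867, 230.47991938]), 'tool_rot': array([-1.57082021,  0.00174476,  1.1759943 ]), 'force': array([ 0.54599967,  0.28007849, -0.14616565]), 'torque': array([ 0.00134984, -0.02821898,  0.0268579 ]), 'width': 85.31929425260792}
[5.25805310e+02 9.89228261e-01 1.05503260e+03] [[-0.01, -1.0, 0.0], [-1.0, 0.01, -0.05], [0.05, -0.0, -1.0]] 357.15940326061144
[ 420.19058323 -910.07453102  789.80276609] [[0.99, -0.16, 0.02], [-0.08, -0.59, -0.8], [0.14, 0.79, -0.6]] 369.4061878428043
```

View pics/t0.png

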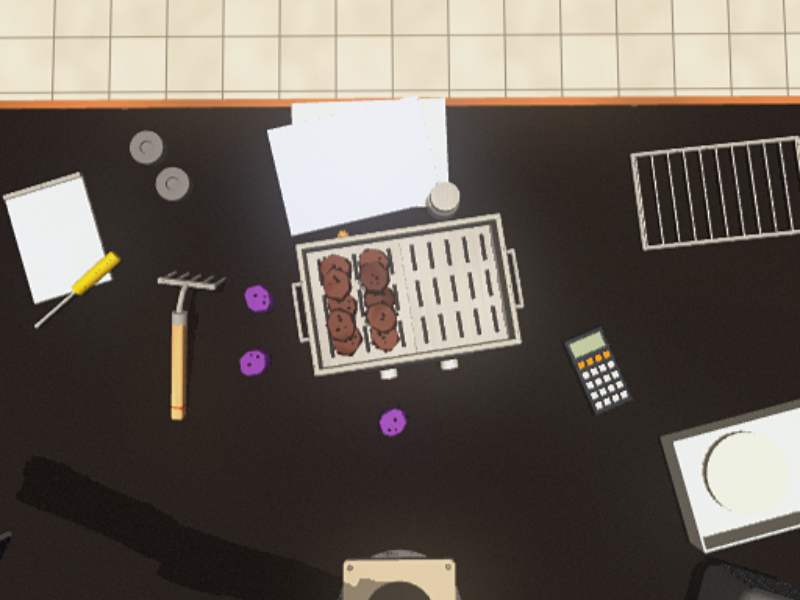

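View pics/s0.png

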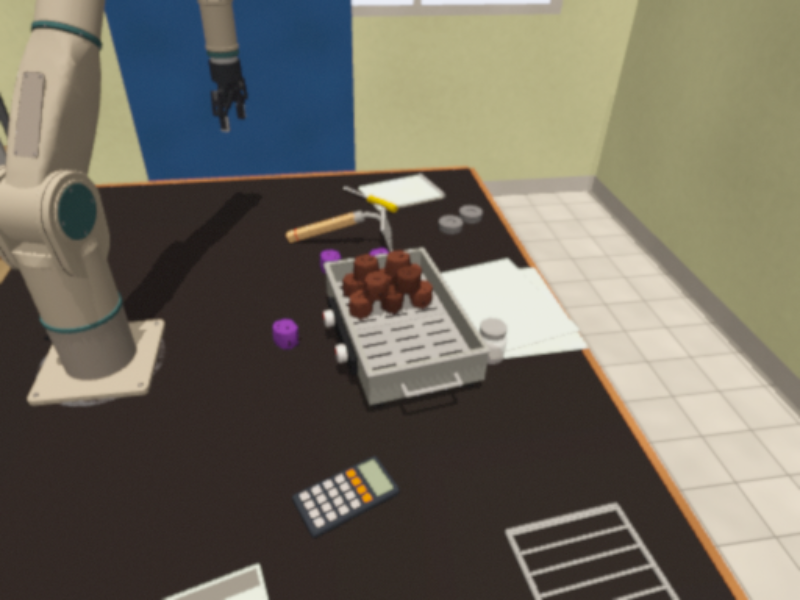

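Top view (800×600): the rake handle runs from (177,418) to (180,313) with its head at (190,280). Grill rim corners are (297,245), (499,215), (520,342) and (316,375). The rocks lie in the +y (left) half. Jar at (443,198), calculator at (598,370). The three purple lumps are decoys.

```bash
cat > m0.py <<'E'
from h import *
d=grab('top');im=d['image'];hsv=cv2.cvtColor(im,cv2.COLOR_RGB2HSV)
m=cv2.inRange(hsv,(10,80,120),(24,200,255));m[:, :95]=0;m[:,130:]=0;m[:190]=0;m[280:]=0
ys,xs=np.nonzero(m);print(len(xs),xs.min(),xs.max(),ys.min(),ys.max())
(cx,cy),(w,h),an=cv2.minAreaRect(np.c_[xs,ys].astype(np.float32));print(cx,cy,w,h,an)
vx,vy,x0,y0=cv2.fitLine(np.c_[xs,ys].astype(np.float32),cv2.DIST_L2,0,.01,.01).ravel()
sc=.64
top=[x0+vx/vy*(ys.min()-y0),ys.min()];bot=[x0+vx/vy*(ys.max()-y0),ys.max()]
P=ray(d,[top,top,bot],72);print('wood',P, ray(d,[bot],20))
rim=ray(d,np.array([[297,245],[499,215],[520,342],[316,375]])*sc,100);print('rim',rim.round(),rim.mean(0))
e=np.diff(np.r_[rim,rim[:1]],axis=0);print(np.linalg.norm(e,axis=1),np.degrees(np.arctan2(e[:,1],e[:,0])))
m=cv2.inRange(hsv,(0,60,25),(14,230,200));ys,xs=np.nonzero(m)
print('head',ray(d,np.array([[160,281],[224,286],[190,283]])*sc,85).round())
print('jar',ray(d,[[443*sc,198*sc]],75).round(),'calc',ray(d,[[598*sc,370*sc]],10).round())
print('purple',ray(d,np.array([[257,298],[253,362],[392,422]])*sc,30).round())
E
python3 m0.py
```

```text
437 109 117 207 268
113.01087188720703 237.500244140625 7.346090316772461 61.115997314453125 1.2453643083572388
wood [[536.6501768  385.24327037  72.        ]
 [536.6501768  385.24327037  72.        ]
 [370.80702866 385.56874575  72.        ]] [[362.60800189 405.91205364  20.        ]]
rim [[ 670.  171.  100.]
 [ 720. -178.  100.]
 [ 501. -211.  100.]
 [ 447.  138.  100.]] [584.334051   -20.17690921 100.        ]
[352.39702627 221.51151096 352.25016219 225.15363279] [ -81.85459398 -171.63656328   98.73772478    8.40207317]
head [[611. 411.  85.]
 [601. 300.  85.]
 [607. 359.  85.]]
jar [[756. -84.  75.]] calc [[ 445. -375.   10.]]
purple [[583. 256.  30.]
 [466. 263.  30.]
 [355.   9.  30.]]
```

```bash
cat >> h.py <<'E'
C=np.array([584.,-20,50]);BY=np.radians(8.4)
bx=np.array([np.cos(BY),np.sin(BY),0]);by=np.array([-np.sin(BY),np.cos(BY),0])
def bed(x,y,z): return C+bx*x+by*y+np.array([0,0,z])  # z above plates
def tobed(P): P=np.atleast_2d(P)-C; return np.c_[P@bx,P@by,P[:,2]]
def toolR(yaw,tilt):
    "yaw: rake heading (level x) ; tilt: handle elevation; tool y square to handle, pointing down"
    f=np.array([np.cos(yaw),np.sin(yaw),0]);z=np.array([0,0,1.])
    y=f*np.sin(tilt)-z*np.cos(tilt);x=np.array([-np.sin(yaw),np.cos(yaw),0])
    return np.c_[x,y,np.cross(x,y)]
G=17.  # TCP beyond handle axis
def tip2tcp(tip,yaw,tilt=0,a=115.,b=95.):
    R=toolR(yaw,tilt); u=-R[:,2]   # handle dir = -tool z
    return np.array(tip)-u*a-R[:,1]*b+R[:,1]*G,R
def plan(wps,vmax=.6,wmax=.9,start=None):
    if start is None:
        s=state();p=np.array(s['eef_pos'],float);R=Ro.from_euler('xyz',s['tool_rot']).as_matrix()
    else: p,R=start
    rows=[]
    for w in wps:
        tp,tR=w[0],w[1];n0=w[2] if len(w)>2 else 0
        dp=tp-p;rv=Ro.from_matrix(tR@R.T).as_rotvec()
        n=max(int(np.ceil(np.linalg.norm(dp)/40/vmax)),int(np.ceil(np.degrees(np.linalg.norm(rv))/5/wmax)),1,n0)
        for k in range(n):
            l=R.T@((tp-p)/(n-k))/40
            r=R.T@Ro.from_matrix(tR@R.T).as_rotvec()/(n-k);r=np.degrees(r)/5
            row=np.r_[l,r].round(2);rows.append(row.tolist())
            p=p+R@row[:3]*40;R=R@Ro.from_rotvec(np.radians(row[3:]*5)).as_matrix()
        print('wp after',len(rows))
    for i in range(0,len(rows),8):print('[['+','.join('['+','.join('%g'%v for v in r)+']' for r in rows[i:i+8])+']]')
    return p,R
def where():
    s=state();R=Ro.from_euler('xyz',s['tool_rot']).as_matrix();p=np.array(s['eef_pos'])
    tip=p-R[:,1]*G-R[:,2]*115+R[:,1]*95
    print('t',s['clock'],'tcp',p.round(1),'tip bed',tobed(tip).round(),'w',s['width'],'f',np.round(s['force'],1))
E
python3 - <<'E'
from h import *
yaw=np.radians(-7.8);t=np.radians(18.4)
R=toolR(yaw,t);o=np.array([489,389,54.])
plan([(o-R[:,1]*70,R),(o+R[:,1]*G,R)])
E
```

```text
wp after 14
wp after 18
[[[-0.19,0.2,-0.5,-0.26,-0.21,-0.04],[-0.2,0.21,-0.49,-0.26,-0.21,-0.03],[-0.21,0.22,-0.48,-0.26,-0.21,-0.04],[-0.22,0.23,-0.48,-0.26,-0.21,-0.03],[-0.23,0.24,-0.47,-0.26,-0.21,-0.04],[-0.24,0.25,-0.46,-0.26,-0.21,-0.03],[-0.25,0.26,-0.44,-0.26,-0.21,-0.04],[-0.26,0.26,-0.43,-0.26,-0.21,-0.03]]]
[[[-0.27,0.27,-0.42,-0.26,-0.21,-0.04],[-0.28,0.28,-0.41,-0.26,-0.21,-0.03],[-0.28,0.29,-0.4,-0.27,-0.21,-0.03],[-0.29,0.3,-0.39,-0.26,-0.21,-0.04],[-0.3,0.31,-0.38,-0.27,-0.21,-0.03],[-0.31,0.32,-0.37,-0.26,-0.21,-0.04],[0,0.54,0,-0,0,0],[0,0.55,0,-0,0,0]]]
[[[0,0.54,0,-0,0,0],[0,0.55,0,-0,0,0]]]
```

>>> apply_moves(commands=[[[-0.19,0.2,-0.5,-0.26,-0.21,-0.04],[-0.2,0.21,-0.49,-0.26,-0.21,-0.03],[-0.21,0.22,-0.48,-0.26,-0.21,-0.04],[-0.22,0.23,-0.48,-0.26,-0.21,-0.03],[-0.23,0.24,-0.47,-0.26,-0.21,-0.04],[-0.24,0.25,-0.46,-0.26,-0.21,-0.03],[-0.25,0.26,-0.44,-0.26,-0.21,-0.04],[-0.26,0.26,-0.43,-0.26,-0.21,-0.03]]], claw=85)

```text
clock: 0.82
eef_pos: [374.4, 482.2, 164.0]
tool_rot: [-1.756, -0.012, 1.34]
force: [0.1, -0.0, -0.8]
width: 85.0
```

>>> apply_moves(commands=[[[-0.27,0.27,-0.42,-0.26,-0.21,-0.04],[-0.28,0.28,-0.41,-0.26,-0.21,-0.03],[-0.28,0.29,-0.4,-0.27,-0.21,-0.03],[-0.29,0.3,-0.39,-0.26,-0.21,-0.04],[-0.3,0.31,-0.38,-0.27,-0.21,-0.03],[-0.31,0.32,-0.37,-0.26,-0.21,-0.04],[0,0,0,0,0,0]]])

```text
clock: 1.4
eef_pos: [474.2, 384.6, 113.2]
tool_rot: [-1.9, 0.006, 1.453]
force: [-0.3, -0.8, 0.2]
width: 85.0
```

Run:
```python
from h import *
where()
d=grab('wrist','w0.png')
yaw=np.radians(-7.8);t=np.radians(18.4)
R=toolR(yaw,t);o=np.array([489,389,54.])
u=-R[:,2]
print(proj(d,[o-R[:,1]*12,o+u*55-R[:,1]*12,o-u*135-R[:,1]*12]).round())
plan([(o+R[:,1]*G,R)])
```

```text
t 1.4 tcp [474.2 384.6 113.2] tip bed [[ 80. 381.  27.]] w 85.00891876989084 f [-0.3 -0.8  0.2]
[[272. 209.]
 [269. 290.]
 [280. -50.]]
wp after 4
[[[0.02,0.49,0.03,0.02,0.06,0.01],[0.03,0.49,0.03,0.02,0.06,0.01],[0.03,0.49,0.03,0.02,0.05,0.01],[0.02,0.49,0.02,0.02,0.06,0.01]]]
```

View pics/w0.png

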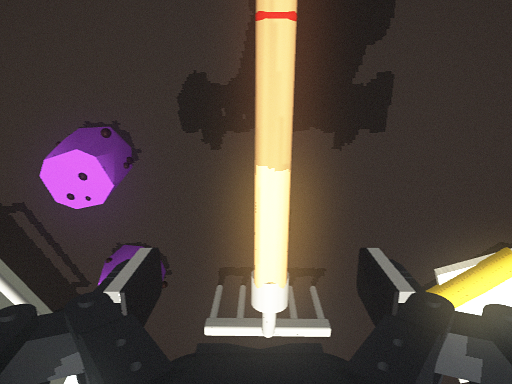

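The wrist view shows the handle running down columns 271–276, with the wood ending near row 285 (prediction 290). It is centred between the jaws, so I descend and grip.

>>> apply_moves(commands=[[[0.02,0.49,0.03,0.02,0.06,0.01],[0.03,0.49,0.03,0.02,0.06,0.01],[0.03,0.49,0.03,0.02,0.05,0.01],[0.02,0.49,0.02,0.02,0.06,0.01],[0,0,0,0,0,0]]])

```text
clock: 1.87
eef_pos: [493.2, 397.0, 37.7]
tool_rot: [-1.89, -0.01, 1.438]
force: [-0.3, 0.2, 0.2]
width: 85.3
```

>>> apply_moves(commands=[[[0,0,0,0,0,0],[0,0,0,0,0,0],[0,0,0,0,0,0],[0,0,0,0,0,0],[0,0,0,0,0,0],[0,0,0,0,0,0],[0,0,0,0,0,0],[0,0,0,0,0,0]]], claw=0)

```text
clock: 2.53
eef_pos: [490.4, 401.1, 41.9]
tool_rot: [-1.889, -0.015, 1.441]
force: [-0.3, -0.0, -2.5]
width: 20.9
```

Run:
```python
from h import *
where()
s=state();p=np.array(s['eef_pos']);R0=Ro.from_euler('xyz',s['tool_rot']).as_matrix()
y=BY-np.pi/2
up=p+[0,0,160]
q,R=tip2tcp(bed(50,150,130),y)
plan([(up,R0),(q,R)])
```

```text
t 2.5333 tcp [490.4 401.1  41.9] tip bed [[ 98. 394. -46.]] w 20.947049547923285 f [-0.3 -0.  -2.5]
wp after 7
wp after 24
[[[0.01,-0.54,-0.18,0,0,0],[0.01,-0.54,-0.18,0,0,0],[0.01,-0.54,-0.18,0,0,0],[0.01,-0.54,-0.18,0,0,0],[0.01,-0.55,-0.18,0,0,0],[0,-0.54,-0.18,0,0,0],[0.01,-0.55,-0.17,0,0,0],[-0.2,-0.02,-0.2,0.18,0.86,0.15]]]
[[[-0.18,-0.03,-0.21,0.18,0.86,0.15],[-0.17,-0.03,-0.23,0.18,0.86,0.15],[-0.15,-0.03,-0.24,0.18,0.86,0.15],[-0.13,-0.03,-0.25,0.18,0.86,0.15],[-0.12,-0.03,-0.26,0.18,0.86,0.15],[-0.1,-0.03,-0.26,0.18,0.86,0.15],[-0.08,-0.04,-0.27,0.18,0.86,0.14],[-0.06,-0.04,-0.27,0.18,0.87,0.14]]]
[[[-0.04,-0.04,-0.28,0.18,0.86,0.15],[-0.01,-0.05,-0.28,0.18,0.87,0.14],[0,-0.05,-0.28,0.17,0.86,0.14],[0.03,-0.06,-0.27,0.18,0.87,0.15],[0.04,-0.06,-0.27,0.17,0.86,0.14],[0.07,-0.07,-0.27,0.18,0.87,0.15],[0.08,-0.07,-0.26,0.17,0.86,0.14],[0.1,-0.08,-0.25,0.18,0.87,0.15]]]
```

>>> apply_moves(commands=[[[0.01,-0.54,-0.18,0,0,0],[0.01,-0.54,-0.18,0,0,0],[0.01,-0.54,-0.18,0,0,0],[0.01,-0.54,-0.18,0,0,0],[0.01,-0.55,-0.18,0,0,0],[0,-0.54,-0.18,0,0,0],[0.01,-0.55,-0.17,0,0,0],[-0.2,-0.02,-0.2,0.18,0.86,0.15]]])

```text
clock: 3.2
eef_pos: [490.9, 393.1, 207.2]
tool_rot: [-1.863, -0.018, 1.371]
force: [1.2, 0.9, -1.2]
width: 21.2
```

>>> apply_moves(commands=[[[-0.18,-0.03,-0.21,0.18,0.86,0.15],[-0.17,-0.03,-0.23,0.18,0.86,0.15],[-0.15,-0.03,-0.24,0.18,0.86,0.15],[-0.13,-0.03,-0.25,0.18,0.86,0.15],[-0.12,-0.03,-0.26,0.18,0.86,0.15],[-0.1,-0.03,-0.26,0.18,0.86,0.15],[-0.08,-0.04,-0.27,0.18,0.86,0.14],[-0.06,-0.04,-0.27,0.18,0.87,0.14]]])

```text
clock: 3.87
eef_pos: [538.2, 319.7, 235.4]
tool_rot: [-1.701, -0.047, 0.734]
force: [0.9, -0.2, -2.8]
width: 20.9
```

Run:
```python
from h import *
where()
y=BY-np.pi/2
q,R=tip2tcp(bed(50,165,110),y)
plan([(q,R)])
d=grab('top','t1.png')
i=cv2.imread('pics/t1.png')[110:280,120:360];i=cv2.resize(i,(792,561),interpolation=cv2.INTER_CUBIC)
cv2.imwrite('pics/t1.png',i)
```

```text
t 3.8667 tcp [538.2 319.7 235.4] tip bed [[ 76. 241. 123.]] w 20.89066122372335 f [ 0.9 -0.2 -2.8]
wp after 8
[[[0.01,0.02,-0.24,0.16,0.84,0.12],[0.03,0.02,-0.24,0.16,0.83,0.12],[0.05,0.02,-0.24,0.16,0.84,0.12],[0.06,0.01,-0.23,0.16,0.83,0.12],[0.08,0.01,-0.23,0.16,0.84,0.12],[0.1,0.01,-0.22,0.16,0.83,0.12],[0.11,-0,-0.22,0.16,0.84,0.12],[0.13,-0.01,-0.21,0.17,0.83,0.12]]]
```

View pics/t1.png

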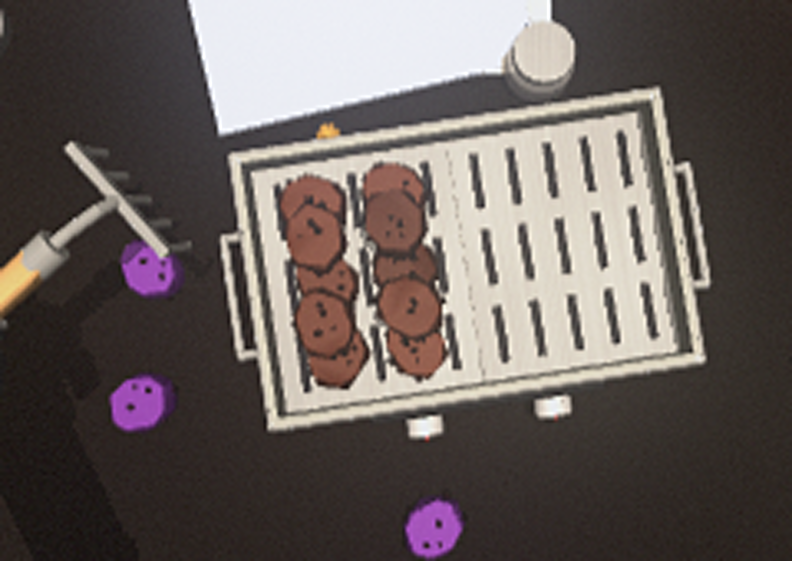

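Crop (3.3×): the upper rocks are at (316,236), (325,322), (395,220), (410,305), over two columns of three lower ones. The rake is held well and its tines point down.

Run:
```python
from h import *
d=grab('top')
o=np.array([120,110])
print(tobed(ray(d,np.array([(316,236),(325,322),(395,220),(410,305)])/3.3+o,130)).round())
print(tobed(ray(d,np.array([(310,205),(325,280),(340,360),(395,190),(405,265),(415,350)])/3.3+o,88)).round())
print('plate corners',tobed(ray(d,np.array([(250,168),(636,108),(676,352),(288,412)])/3.3+o,50)).round())
```

```text
[[ 33. 115.  80.]
 [-35. 118.  80.]
 [ 36.  51.  80.]
 [-32.  50.  80.]]
[[ 63. 120.  38.]
 [  0. 117.  38.]
 [-66. 114.  38.]
 [ 65.  49.  38.]
 [  3.  50.  38.]
 [-68.  52.  38.]]
plate corners [[ 107.  169.    0.]
 [ 108. -166.    0.]
 [-104. -166.    0.]
 [-103.  168.    0.]]
```

>>> apply_moves(commands=[[[0.01,0.02,-0.24,0.16,0.84,0.12],[0.03,0.02,-0.24,0.16,0.83,0.12],[0.05,0.02,-0.24,0.16,0.84,0.12],[0.06,0.01,-0.23,0.16,0.83,0.12],[0.08,0.01,-0.23,0.16,0.84,0.12],[0.1,0.01,-0.22,0.16,0.83,0.12],[0.11,0,-0.22,0.16,0.84,0.12],[0.13,-0.01,-0.21,0.17,0.83,0.12]]])

```text
clock: 4.63
eef_pos: [586.8, 271.6, 233.9]
tool_rot: [-1.564, 0.008, 0.154]
force: [0.3, 0.6, -2.2]
width: 20.9
```

Run:
```python
from h import *
where()
y=BY-np.pi/2
a,R=tip2tcp(bed(50,150,100),y);b,_=tip2tcp(bed(50,150,50),y)
plan([(a,R),(b,R)])
```

```text
t 4.6333 tcp [586.8 271.6 233.9] tip bed [[ 46. 174. 105.]] w 20.93262304833051 f [ 0.3  0.6 -2.2]
wp after 2
wp after 5
[[[0.06,0.07,-0.29,-0.04,0.04,-0.04],[0.05,0.07,-0.29,-0.03,0.05,-0.05],[0,0.42,0,-0,-0,0],[0,0.42,0,-0,-0,0],[0,0.41,0,-0,-0,0]]]
```

>>> apply_moves(commands=[[[0.06,0.07,-0.24,-0.04,0.04,-0.04],[0.05,0.07,-0.24,-0.03,0.05,-0.05],[0,0.42,0,0,0,0],[0,0.42,0,0,0,0],[0,0.41,0,0,0,0],[0,0,0,0,0,0]]])

```text
clock: 5.13
eef_pos: [593.3, 251.0, 174.2]
tool_rot: [-1.575, -0.003, 0.161]
force: [-0.3, 0.5, -3.2]
width: 20.6
```

Run:
```python
from h import *
where()
y=BY-np.pi/2
q,R=tip2tcp(bed(48,155,46),y);a,R=tip2tcp(bed(48,-35,46),y)
plan([(q,R),(a,R)],vmax=.3)
d=grab('side','s1.png')
i=cv2.imread('pics/s1.png')[130:270,180:340];i=cv2.resize(i,(640,560),interpolation=cv2.INTER_CUBIC)
cv2.imwrite('pics/s1.png',i)
```

```text
t 5.1333 tcp [593.3 251.  174.2] tip bed [[ 51. 151.  47.]] w 20.552761093119354 f [-0.3  0.5 -3.2]
wp after 1
wp after 17
[[[-0.02,0,0.08,0.05,0.17,0.04],[0,0,-0.3,-0,-0,-0],[0,0,-0.3,-0,-0,-0],[0,0,-0.3,-0,-0,-0],[0,0,-0.3,-0,-0,-0],[0,0,-0.3,-0,-0,-0],[0,0,-0.3,-0,-0,-0],[0,0,-0.29,-0,-0,-0]]]
[[[0,0,-0.3,-0,-0,-0],[0,0,-0.29,-0,-0,-0],[0,0,-0.3,-0,-0,-0],[0,0,-0.29,-0,-0,-0],[0,0,-0.3,-0,-0,-0],[0,0,-0.29,-0,-0,-0],[0,0,-0.3,-0,-0,-0],[0,0,-0.29,-0,-0,-0]]]
[[[0,0,-0.3,-0,-0,-0]]]
```

View pics/s1.png

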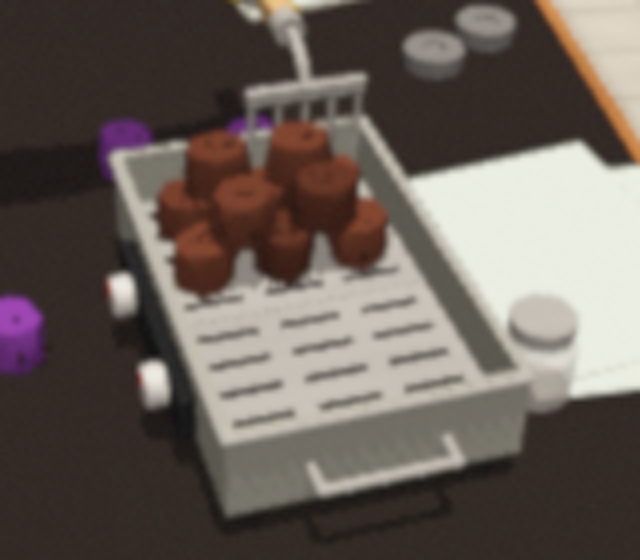

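The rake head (250–365, 90) stands behind the far upper pair, inside the end wall, with tines vertical. Now I push the upper rocks on the +x side slowly.

>>> apply_moves(commands=[[[-0.02,0,0.0,0.05,0.17,0.04],[0,0,-0.3,0,0,0],[0,0,-0.3,0,0,0],[0,0,-0.3,0,0,0],[0,0,-0.3,0,0,0],[0,0,-0.3,0,0,0],[0,0,-0.3,0,0,0],[0,0,-0.3,0,0,0]]])

```text
clock: 5.85
eef_pos: [608.4, 165.9, 180.7]
tool_rot: [-1.564, -0.011, 0.154]
force: [0.7, 0.4, -2.1]
width: 20.9
```

Run:
```python
from h import *
where()
y=BY-np.pi/2
a,R=tip2tcp(bed(48,-35,46),y)
plan([(a,R)],vmax=.3)
```

```text
t 5.85 tcp [608.4 165.9 180.7] tip bed [[53. 66. 52.]] w 20.863321821886167 f [ 0.7  0.4 -2.1]
wp after 9
[[[-0.01,0.02,-0.28,-0.01,0.01,0.01],[-0.01,0.02,-0.28,-0.01,0.01,0.01],[-0.01,0.02,-0.28,-0.01,0.01,0.01],[-0.01,0.02,-0.28,-0.01,0.01,0.02],[-0.01,0.02,-0.28,-0.01,0.01,0.01],[-0.01,0.01,-0.28,-0.01,0.01,0.02],[-0.01,0.02,-0.28,-0.01,0.01,0.01],[-0.01,0.01,-0.27,-0,0.01,0.02]]]
[[[-0.01,0.02,-0.28,-0.01,0.01,0.01]]]
```

>>> apply_moves(commands=[[[-0.02,0.06,-0.28,-0.01,0.01,0.01],[-0.02,0.06,-0.28,-0.01,0.01,0.01],[-0.02,0.04,-0.28,-0.01,0.01,0.01],[-0.02,0.04,-0.28,-0.01,0.01,0.02],[-0.02,0.03,-0.28,-0.01,0.01,0.01],[-0.01,0.03,-0.28,-0.01,0.01,0.02],[-0.01,0.03,-0.28,-0.01,0.01,0.01],[-0.01,0.02,-0.28,0,0.01,0.02]]])

```text
clock: 6.52
eef_pos: [618.4, 70.2, 170.9]
tool_rot: [-1.564, -0.004, 0.146]
force: [-1.3, 3.9, 2.8]
width: 20.9
```

Run:
```python
from h import *
where()
d=grab('side','s2.png')
i=cv2.imread('pics/s2.png')[130:270,180:340];i=cv2.resize(i,(640,560),interpolation=cv2.INTER_CUBIC)
cv2.imwrite('pics/s2.png',i)
```

```text
t 6.5167 tcp [618.4  70.2 170.9] tip bed [[ 47. -30.  42.]] w 20.932371076617578 f [-1.3  3.9  2.8]
```

View pics/s2.png

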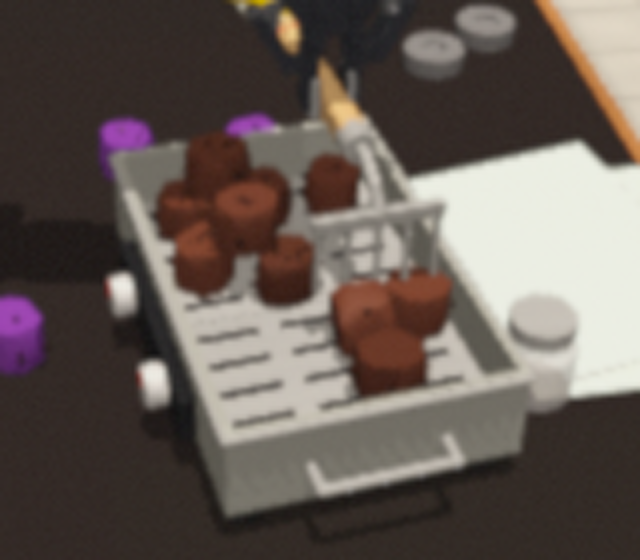

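Three rocks now lie in the -y half on the far side, at about (365,315), (418,300) and (390,362). The near-side upper pair remains, so I lift and go round for it.

Run:
```python
from h import *
y=BY-np.pi/2
a,R=tip2tcp(bed(48,-20,100),y);b,_=tip2tcp(bed(-42,150,105),y);c,_=tip2tcp(bed(-46,157,46),y)
plan([(a,R),(b,R),(c,R)],vmax=.6)
```

```text
wp after 3
wp after 12
wp after 15
[[[0.01,-0.48,0.13,-0.01,-0.01,0.02],[0.01,-0.47,0.12,-0.01,-0.02,0.02],[0,-0.48,0.13,-0.01,-0.01,0.01],[-0.25,-0.01,0.47,-0,-0,0],[-0.25,-0.01,0.47,-0,-0,0],[-0.25,-0.01,0.47,-0,-0,0],[-0.25,-0.02,0.47,-0,-0,0],[-0.25,-0.01,0.47,-0,-0,0]]]
[[[-0.25,-0.02,0.47,-0,-0,0],[-0.25,-0.01,0.47,-0,-0,0],[-0.25,-0.02,0.48,-0,-0,0],[-0.25,-0.01,0.47,-0,-0,0],[-0.03,0.49,0.06,-0,-0,0],[-0.03,0.49,0.06,-0,-0,0],[-0.04,0.49,0.06,-0,-0,0]]]
```

>>> apply_moves(commands=[[[0.01,-0.48,0.13,-0.01,-0.01,0.02],[0.01,-0.47,0.12,-0.01,-0.02,0.02],[0,-0.48,0.13,-0.01,-0.01,0.01],[-0.25,-0.01,0.47,0,0,0],[-0.25,-0.01,0.47,0,0,0],[-0.25,-0.01,0.47,0,0,0],[-0.25,-0.02,0.47,0,0,0],[-0.25,-0.01,0.47,0,0,0]]])

```text
clock: 7.23
eef_pos: [554.7, 154.9, 229.5]
tool_rot: [-1.582, 0.004, 0.13]
force: [-0.1, 0.1, -3.0]
width: 20.9
```

>>> apply_moves(commands=[[[-0.25,-0.02,0.47,0,0,0],[-0.25,-0.01,0.47,0,0,0],[-0.25,-0.02,0.48,0,0,0],[-0.25,-0.01,0.47,0,0,0],[0,0,0,0,0,0]]])

```text
clock: 7.65
eef_pos: [498.7, 228.9, 229.2]
tool_rot: [-1.582, 0.01, 0.135]
force: [0.1, -0.3, -3.2]
width: 21.1
```

Run:
```python
from h import *
where()
y=BY-np.pi/2
c,R=tip2tcp(bed(-46,155,45),y)
plan([(c,R)],vmax=.4)
```

```text
t 7.65 tcp [498.7 228.9 229.2] tip bed [[-50. 143. 103.]] w 21.1150425641272 f [ 0.1 -0.3 -3.2]
wp after 4
[[[0.01,0.35,0.08,0.03,-0.03,-0.03],[0.02,0.35,0.07,0.03,-0.04,-0.03],[0.01,0.35,0.07,0.04,-0.03,-0.03],[0.02,0.35,0.07,0.03,-0.04,-0.02]]]
```

>>> apply_moves(commands=[[[0.05,0,0.35,0.05,-0.07,-0.05],[0.02,0.35,0,0.03,-0.04,-0.03],[0,0.36,0,0.03,-0.03,-0.03],[0,0.36,0,0,0,0],[0,0.36,0,0,0,0],[0,0,0,0,0,0]]])

```text
clock: 8.15
eef_pos: [502.0, 246.2, 169.7]
tool_rot: [-1.571, -0.005, 0.151]
force: [-0.7, 0.7, -2.0]
width: 20.9
```

Run:
```python
from h import *
where()
y=BY-np.pi/2
c,R=tip2tcp(bed(-46,-30,46),y)
plan([(c,R)],vmax=.3)
```

```text
t 8.15 tcp [502.  246.2 169.7] tip bed [[-41. 160.  42.]] w 20.933092370187364 f [-0.7  0.7 -2. ]
wp after 16
[[[-0.01,-0.01,-0.3,0,0,0],[-0.01,-0.01,-0.3,0,0,0],[-0.01,-0.01,-0.3,0,0,0],[-0.01,-0.01,-0.3,0,0,0],[-0.01,-0.01,-0.3,0,0,0],[-0.01,-0.01,-0.3,0,0,0.01],[-0.01,-0,-0.3,0,0.01,0],[-0,-0.01,-0.3,0,0,0.01]]]
[[[-0.01,-0,-0.29,0,0.01,0],[-0,-0.01,-0.3,0,0,0.01],[-0,-0,-0.29,0,0.01,0],[-0.01,-0.01,-0.3,0,0,0.01],[-0,-0,-0.29,0,0.01,0],[-0.01,-0.01,-0.3,0,0,0.01],[-0,-0,-0.29,0,0.01,0],[-0.01,-0.01,-0.3,0,0,0.01]]]
```

>>> apply_moves(commands=[[[-0.05,-0.18,0,0,0,0],[-0.03,-0.02,-0.3,0,0,0],[-0.02,-0.01,-0.3,0,0,0],[-0.01,0,-0.3,0,0,0],[-0.01,0,-0.3,0,0,0],[-0.01,0,-0.3,0,0,0.01],[-0.01,0,-0.3,0,0.01,0],[0,0,-0.3,0,0,0.01]]])

```text
clock: 8.82
eef_pos: [512.6, 157.4, 182.6]
tool_rot: [-1.567, -0.011, 0.152]
force: [-0.6, 1.7, -1.9]
width: 20.7
```

Run:
```python
from h import *
where()
y=BY-np.pi/2
c,R=tip2tcp(bed(-46,-35,49),y)
plan([(c,R)],vmax=.3)
```

```text
t 8.8167 tcp [512.6 157.4 182.6] tip bed [[-43.  71.  54.]] w 20.673864601271337 f [-0.6  1.7 -1.9]
wp after 9
[[[-0.01,0.01,-0.29,-0,0.01,0.01],[-0,0.02,-0.29,-0.01,0.01,0.01],[-0,0.01,-0.3,-0,0.01,0.02],[-0.01,0.02,-0.29,-0.01,0,0.01],[-0,0.01,-0.3,-0,0.01,0.02],[-0.01,0.02,-0.29,-0.01,0,0.01],[-0,0.01,-0.3,-0,0.01,0.02],[-0,0.02,-0.29,-0.01,0,0.01]]]
[[[-0.01,0.02,-0.3,-0,0.01,0.02]]]
```

>>> apply_moves(commands=[[[-0.01,0.03,-0.29,0,0.01,0.01],[0,0.03,-0.29,-0.01,0.01,0.01],[0,0.02,-0.3,0,0.01,0.02],[-0.01,0.02,-0.29,-0.01,0,0.01],[0,0.02,-0.3,0,0.01,0.02],[-0.01,0.02,-0.29,-0.01,0,0.01],[0,0.02,-0.3,0,0.01,0.02],[0,0.02,-0.29,-0.01,0,0.01]]])

```text
clock: 9.48
eef_pos: [525.0, 50.4, 176.8]
tool_rot: [-1.571, 0.0, 0.14]
force: [-0.7, 1.6, 6.8]
width: 20.8
```

Run:
```python
from h import *
where()
d=grab('side','s3.png')
i=cv2.imread('pics/s3.png')[130:270,180:340];i=cv2.resize(i,(400,350),interpolation=cv2.INTER_CUBIC)
grab('top','t3.png')
j=cv2.imread('pics/t3.png')[120:260,170:350];j=cv2.resize(j,(400,311),interpolation=cv2.INTER_CUBIC)
cv2.imwrite('pics/c3.png',cv2.hconcat([i,cv2.copyMakeBorder(j,0,39,0,0,0)]))
```

```text
t 9.4833 tcp [525.   50.4 176.8] tip bed [[-49. -37.  49.]] w 20.8022025024404 f [-0.7  1.6  6.8]
```

View pics/c3.png

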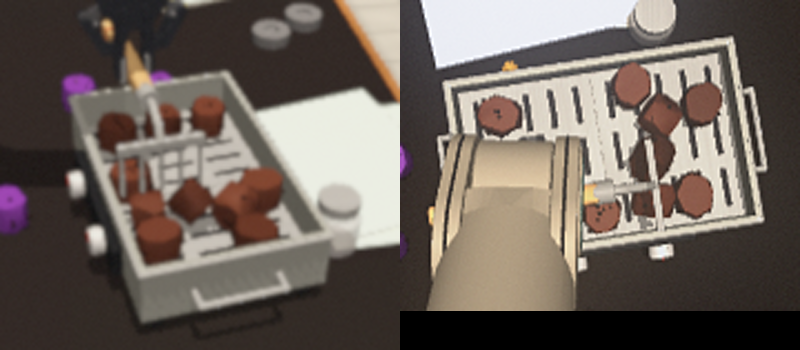

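Side (left) shows ten rocks, four in the +y half and six in the -y half. One or two are tilted in the middle (around 193,200). I lift the rake and back away for a clear look.

>>> apply_moves(commands=[[[0,-0.45,0.1,0,0,0.02],[0,-0.45,0.1,0,0,0],[0,-0.45,0.1,0,0,0],[0,-0.3,0.5,0,0,0],[0,0,0.7,0,0,0],[0,0,0.7,0,0,0],[0,0,0.7,0,0,0],[0,0,0.7,0,0,0]]])

```text
clock: 10.25
eef_pos: [506.2, 185.1, 243.8]
tool_rot: [-1.578, 0.004, 0.119]
force: [1.0, 0.8, -2.5]
width: 21.0
```

>>> apply_moves(commands=[[[-0.2,0,0.7,0,0,0],[-0.2,0,0.7,0,0,0],[-0.2,0,0.7,0,0,0],[-0.2,0,0.7,0,0,0],[0,0,0,0,0,0]]])

```text
clock: 10.67
eef_pos: [454.8, 305.8, 240.9]
tool_rot: [-1.574, 0.006, 0.13]
force: [-0.1, 1.6, -2.9]
width: 20.9
```

Run:
```python
from h import *
where()
grab('side','s4.png')
i=cv2.imread('pics/s4.png')[140:270,190:330];i=cv2.resize(i,(400,371),interpolation=cv2.INTER_CUBIC)
grab('top','t4.png')
j=cv2.imread('pics/t4.png')[125:250,180:340];j=cv2.resize(j,(400,312),interpolation=cv2.INTER_CUBIC)
cv2.imwrite('pics/c4.png',cv2.hconcat([i,cv2.copyMakeBorder(j,0,59,0,0,0)]))
```

```text
t 10.6667 tcp [454.8 305.8 240.9] tip bed [[-83. 226. 113.]] w 20.883047755328196 f [-0.1  1.6 -2.9]
```

View pics/c4.png

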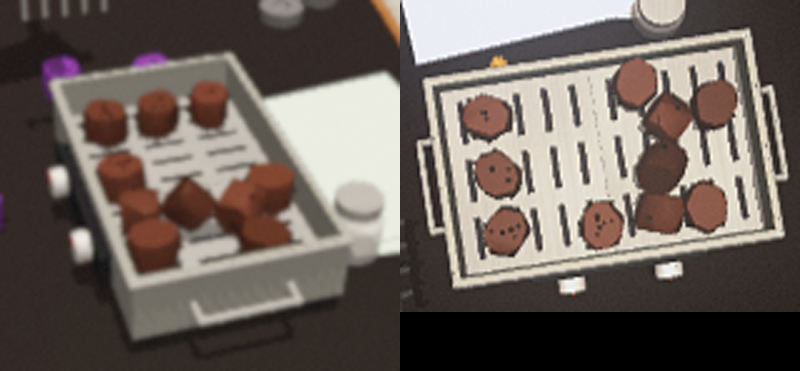

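Clear view of all ten rocks. In the top panel the +y column is at (487,116), (497,175), (506,231). The others are at (603,225), (635,82), (668,117, tilted), (715,103), (661,166, tilted), (660,212, tilted), (706,205).

```bash
cat > ev.py <<'E'
from h import *
sp=np.array([[x,y] for x in(-62,62) for y in(-127.5,-42.5,42.5,127.5)])
def ev(B):
    D=np.linalg.norm(sp[:,None]-B[None,:,:2],axis=2);print('spots',D.min(1).round());print('bed dist',np.linalg.norm(B[:,:2],axis=1).max().round())
E
python3 - <<'E'
from ev import *
d=grab('top')
px=np.array([(87,116),(97,175),(106,231),(203,225),(235,82),(268,117),(315,103),(261,166),(260,212),(306,205)])
B=tobed(ray(d,px/2.5+[180,125],85));print(B.round());ev(B)
E
```

```text
[[  65.  117.   35.]
 [   0.  116.   35.]
 [ -61.  115.   35.]
 [ -71.   11.   35.]
 [  78.  -48.   35.]
 [  34.  -78.   35.]
 [  42. -131.   35.]
 [ -18.  -62.   35.]
 [ -67.  -53.   35.]
 [ -67. -103.   35.]]
spots [25. 11. 33. 12. 21. 17. 75. 11.]
bed dist 137.0
```

```bash
cat >> ev.py <<'E'
def tri(a,pa,b,pb):
    Ps=[]
    for d in(a,b):
        R=cv2.Rodrigues(np.array(d['rvec'],float))[0];Ps.append(np.array(d['mtx'])@np.c_[R,np.array(d['tvec'],float).ravel()])
    X=cv2.triangulatePoints(Ps[0],Ps[1],np.array(pa,float).T,np.array(pb,float).T);return tobed((X[:3]/X[3]).T)
E
python3 - <<'E'
from ev import *
a=grab('top');b=grab('side')
pt=np.array([(261,166),(260,212),(268,117),(315,103),(87,116)])/2.5+[180,125]
ps=np.array([(190,203),(140,207),(240,207),(265,231),(209,103)])/2.857+[190,140]
print(tri(a,pt,b,ps).round())
y=BY-np.pi/2
p,R=tip2tcp(bed(50,157,112),y);c,_=tip2tcp(bed(50,157,14),y)
plan([(p,R),(c,R)],vmax=.45)
E
```

```text
[[ -17.  -62.   32.]
 [ -67.  -53.   31.]
 [  34.  -78.   27.]
 [  41. -130.   37.]
 [  67.  119.   22.]]
wp after 8
wp after 14
[[[0.4,0.01,-0.17,0.01,-0.04,-0.01],[0.4,0,-0.18,0.01,-0.04,-0],[0.4,0.01,-0.18,0.01,-0.04,-0.01],[0.4,0,-0.18,0.01,-0.04,-0],[0.4,0.01,-0.18,0.02,-0.04,-0.01],[0.4,0,-0.18,0.01,-0.04,-0],[0.4,0.01,-0.18,0.02,-0.04,-0.01],[0.4,0,-0.18,0.01,-0.05,-0]]]
[[[-0,0.41,-0,0,0,-0],[-0,0.41,-0,0,0,-0],[-0,0.41,-0,0,0,-0],[-0,0.41,-0,0,0,-0],[-0,0.41,-0,0,0,-0],[-0,0.4,-0,0,0,-0]]]
```

>>> apply_moves(commands=[[[0.4,0.01,-0.17,0.01,-0.04,-0.01],[0.4,0,-0.18,0.01,-0.04,0],[0.4,0.01,-0.18,0.01,-0.04,-0.01],[0.4,0,-0.18,0.01,-0.04,0],[0.4,0.01,-0.18,0.02,-0.04,-0.01],[0.4,0,-0.18,0.01,-0.04,0],[0.38,0.01,-0.18,0.02,-0.04,-0.01],[0.3,0,-0.18,0.01,-0.05,0]]])

```text
clock: 11.58
eef_pos: [594.9, 242.1, 239.5]
tool_rot: [-1.574, 0.004, 0.134]
force: [-0.4, 1.1, -2.1]
width: 21.3
```

Run:
```python
from h import *
where()
y=BY-np.pi/2
p,R=tip2tcp(bed(46,157,105),y);c,_=tip2tcp(bed(46,157,15),y)
plan([(p,R),(c,R)],vmax=.45)
```

```text
t 11.5833 tcp [594.9 242.1 239.5] tip bed [[ 47. 143. 112.]] w 21.338374763352302 f [-0.4  1.1 -2.1]
wp after 1
wp after 7
[[[-0.08,0.16,0.36,0.03,-0.14,-0.05],[-0,0.38,-0,0,0,0],[-0,0.37,-0,0,0,0],[-0,0.38,-0,0,0,0],[-0,0.37,-0,0,0,0],[-0,0.38,-0,0,0,0],[-0,0.37,-0,0,0,0]]]
```

>>> apply_moves(commands=[[[0,0.1,0.36,0.03,-0.14,-0.05],[0,0.1,0.05,0,0,0],[0,0.36,0,0,0,0]]])

```text
clock: 11.83
eef_pos: [600.7, 249.2, 218.8]
tool_rot: [-1.575, -0.009, 0.133]
force: [1.4, 0.5, -1.9]
width: 20.8
```

Run:
```python
from h import *
where()
y=BY-np.pi/2
c,R=tip2tcp(bed(46,157,15),y);e,_=tip2tcp(bed(46,108,14),y)
plan([(c,R),(e,R)],vmax=.35)
```

```text
t 11.8333 tcp [600.7 249.2 218.8] tip bed [[ 55. 149.  91.]] w 20.83846444833025 f [ 1.4  0.5 -1.9]
wp after 6
wp after 10
[[[-0.04,0.32,0.03,0.01,-0.03,0.02],[-0.04,0.31,0.04,0.01,-0.03,0.02],[-0.05,0.32,0.03,0.01,-0.02,0.02],[-0.04,0.31,0.04,0.01,-0.03,0.01],[-0.04,0.32,0.03,0,-0.02,0.02],[-0.05,0.31,0.04,0.01,-0.03,0.01],[0,0.01,-0.31,-0,0,0],[0,0.01,-0.31,-0,0,0]]]
[[[0,0,-0.3,-0,0,0],[0,0.01,-0.31,-0,0,0]]]
```

>>> apply_moves(commands=[[[-0.2,0,0.2,0.01,-0.13,0.08],[0,0.32,0,0,0,0],[0,0.32,0,0,0,0]]])

```text
clock: 12.08
eef_pos: [589.8, 253.6, 192.1]
tool_rot: [-1.575, 0.002, 0.141]
force: [-0.7, -0.5, -3.0]
width: 20.8
```

Run:
```python
from h import *
where()
y=BY-np.pi/2
c,R=tip2tcp(bed(46,157,15),y);e,_=tip2tcp(bed(46,108,14),y)
plan([(c,R),(e,R)],vmax=.35)
```

```text
t 12.0833 tcp [589.8 253.6 192.1] tip bed [[ 45. 154.  65.]] w 20.81021453206374 f [-0.7 -0.5 -3. ]
wp after 4
wp after 8
[[[0,0.31,0.02,0.01,-0.02,-0],[0,0.31,0.01,0.01,-0.01,-0.01],[0,0.3,0.01,0.02,-0.02,-0],[0.01,0.31,0.02,0.01,-0.01,-0.01],[-0,0.01,-0.31,0,-0,0],[-0,0,-0.31,0,-0,0],[-0,0.01,-0.3,0,-0,0],[-0,0,-0.31,0,-0,0]]]
```

>>> apply_moves(commands=[[[0,0.31,0.02,0.01,-0.02,0],[0,0.31,0.01,0.01,-0.01,-0.01],[0,0.3,0.01,0.02,-0.02,0],[0.01,0.28,0.02,0.01,-0.01,-0.01],[0,0.01,-0.31,0,0,0],[0,0,-0.31,0,0,0],[0,0.01,-0.3,0,0,0],[0,0,-0.31,0,0,0]]])

```text
clock: 12.75
eef_pos: [592.1, 226.5, 147.6]
tool_rot: [-1.548, -0.006, 0.166]
force: [-0.4, 4.7, 1.5]
width: 20.6
```

Run:
```python
from h import *
where()
y=BY-np.pi/2
e,R=tip2tcp(bed(46,108,14),y)
plan([(e,R)],vmax=.35)
```

```text
t 12.75 tcp [592.1 226.5 147.6] tip bed [[ 47. 130.  17.]] w 20.605264267212014 f [-0.4  4.7  1.5]
wp after 2
[[[0.02,0.06,-0.25,-0.13,0.11,0.03],[0.02,0.07,-0.25,-0.13,0.12,0.04]]]
```

>>> apply_moves(commands=[[[0.02,0.02,-0.3,-0.1,0.1,0.03],[0.02,0.02,-0.3,-0.1,0.1,0.04],[0,0,-0.2,0,0,0]]])

```text
clock: 13.0
eef_pos: [599.5, 190.2, 146.2]
tool_rot: [-1.568, 0.0, 0.145]
force: [0.5, 1.5, -0.3]
width: 20.4
```

>>> apply_moves(commands=[[[0,-0.1,0.3,0,0,0],[0,-0.5,0.2,0,0,0],[0,-0.5,0,0,0,0],[0,-0.5,0,0,0,0],[0,-0.5,0,0,0,0],[0,-0.4,0.3,0,0,0],[0,0,0.7,0,0,0],[0,0,0.7,0,0,0]]])

```text
clock: 13.67
eef_pos: [587.7, 254.4, 244.5]
tool_rot: [-1.592, 0.018, 0.114]
force: [-0.2, 0.5, -2.4]
width: 21.0
```

>>> apply_moves(commands=[[[-0.2,0,0.7,0,0,0],[-0.2,0,0.7,0,0,0],[-0.2,0,0.7,0,0,0],[-0.2,0,0.5,0,0,0],[0,0,0,0,0,0]]])

```text
clock: 14.08
eef_pos: [540.3, 359.5, 240.1]
tool_rot: [-1.596, 0.022, 0.112]
force: [-0.4, 0.5, -2.6]
width: 20.9
```

Run:
```python
from h import *
where()
grab('side','s5.png')
i=cv2.imread('pics/s5.png')[140:270,190:330];i=cv2.resize(i,(400,371),interpolation=cv2.INTER_CUBIC)
grab('top','t5.png')
j=cv2.imread('pics/t5.png')[125:250,180:340];j=cv2.resize(j,(400,312),interpolation=cv2.INTER_CUBIC)
cv2.imwrite('pics/c5.png',cv2.hconcat([i,cv2.copyMakeBorder(j,0,59,0,0,0)]))
```

```text
t 14.0833 tcp [540.3 359.5 240.1] tip bed [[  6. 265. 115.]] w 20.85133376765592 f [-0.4  0.5 -2.6]
```

View pics/c5.png

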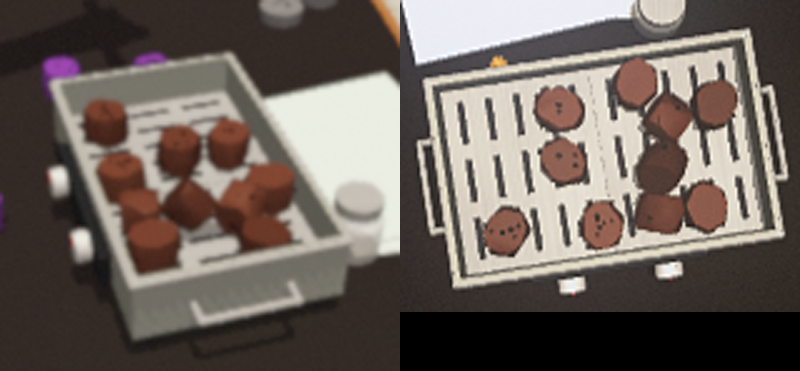

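I overshot: the two pushed rocks are now at (559,108) and (563,160) in the top panel, about y=+35. I need to rake them back toward +y by about 45 mm.

Run:
```python
from ev import *
d=grab('top')
px=np.array([(159,108),(163,160),(106,231),(203,225),(235,82),(268,117),(315,103),(261,166),(260,212),(306,205)])
B=tobed(ray(d,px/2.5+[180,125],88));print(B.round()[:5]);ev(B)
y=BY-np.pi/2
p,R=tip2tcp(bed(46,-6,108),y)
plan([(p,R)],vmax=.65)
```

```text
[[ 62.  38.  38.]
 [  5.  43.  38.]
 [-61. 115.  38.]
 [-71.  11.  38.]
 [ 77. -48.  38.]]
spots [25. 11. 33. 12. 21. 16.  4. 89.]
bed dist 137.0
wp after 11
[[[0.1,0.03,-0.6,0.03,-0.04,-0.02],[0.09,0.03,-0.6,0.03,-0.04,-0.02],[0.09,0.02,-0.6,0.03,-0.04,-0.02],[0.09,0.02,-0.6,0.03,-0.04,-0.02],[0.09,0.02,-0.6,0.03,-0.05,-0.02],[0.08,0.02,-0.6,0.03,-0.04,-0.02],[0.08,0.02,-0.6,0.03,-0.05,-0.02],[0.08,0.02,-0.6,0.03,-0.04,-0.02]]]
[[[0.08,0.01,-0.6,0.03,-0.05,-0.02],[0.07,0.01,-0.61,0.03,-0.04,-0.02],[0.07,0.02,-0.6,0.04,-0.05,-0.03]]]
```

>>> apply_moves(commands=[[[0.1,0.03,-0.6,0.03,-0.04,-0.02],[0.09,0.03,-0.6,0.03,-0.04,-0.02],[0.09,0.02,-0.6,0.03,-0.04,-0.02],[0.09,0.02,-0.6,0.03,-0.04,-0.02],[0.09,0.02,-0.6,0.03,-0.05,-0.02],[0.08,0.02,-0.6,0.03,-0.04,-0.02],[0.08,0.02,-0.6,0.03,-0.05,-0.02],[0.08,0.02,-0.6,0.03,-0.04,-0.02]]])

```text
clock: 14.9
eef_pos: [598.1, 144.5, 236.3]
tool_rot: [-1.588, 0.007, 0.124]
force: [0.9, -0.5, -2.9]
width: 20.9
```

>>> apply_moves(commands=[[[0.08,0.01,-0.6,0.03,-0.05,-0.02],[0.07,0.01,-0.5,0.03,-0.04,-0.02],[0.07,0.02,-0.2,0.04,-0.05,-0.03],[0,0,0,0,0,0]]])

```text
clock: 15.23
eef_pos: [614.9, 70.6, 236.1]
tool_rot: [-1.591, 0.002, 0.112]
force: [0.2, 0.4, -3.2]
width: 20.8
```

Run:
```python
from h import *
where()
y=BY-np.pi/2
c,R=tip2tcp(bed(46,-6,108),y);e,_=tip2tcp(bed(46,-6,16),y)
plan([(c,R),(e,R)],vmax=.35)
```

```text
t 15.2333 tcp [614.9  70.6 236.1] tip bed [[ 40. -31. 110.]] w 20.764672178295825 f [ 0.2  0.4 -3.2]
wp after 2
wp after 9
[[[0.02,-0,0.3,0.11,-0.2,-0.02],[0.02,-0.01,0.3,0.12,-0.2,-0.01],[-0,0.33,-0,-0,0,-0],[-0,0.33,-0,-0,0,-0],[-0,0.33,-0,-0,0,-0],[-0,0.33,-0,-0,0,-0],[-0,0.33,-0,-0,0,-0],[-0,0.33,-0,-0,0,-0]]]
[[[-0,0.32,-0,-0,0,-0]]]
```

>>> apply_moves(commands=[[[0.02,0,0.3,0.11,-0.2,-0.02],[0.02,0,0.2,0.12,-0.2,-0.01],[0,0,0,0,0,0],[0,0.3,0,0,0,0],[0,0.3,0,0,0,0],[0,0,0,0,0,0]]])

```text
clock: 15.73
eef_pos: [612.8, 100.7, 211.6]
tool_rot: [-1.563, -0.0, 0.158]
force: [-0.1, 0.2, -2.1]
width: 21.5
```

Run:
```python
from h import *
where()
y=BY-np.pi/2
e,R=tip2tcp(bed(46,-6,16),y)
plan([(e,R)],vmax=.35)
```

```text
t 15.7333 tcp [612.8 100.7 211.6] tip bed [[47.  1. 83.]] w 21.456888487589048 f [-0.1  0.2 -2.1]
wp after 5
[[[-0,0.34,-0.03,-0.02,0.03,0],[-0,0.34,-0.03,-0.02,0.02,0],[-0,0.34,-0.03,-0.02,0.03,0],[-0,0.33,-0.04,-0.01,0.02,0],[-0,0.34,-0.03,-0.02,0.03,0.01]]]
```

>>> apply_moves(commands=[[[0,0.2,-0.18,-0.1,0.13,0],[0,0.34,0,0,0,0],[0,0.34,0,0,0,0],[0,0.33,0,0,0,0],[0,0.25,0,0,0,0],[0,0,0,0,0,0]]])

```text
clock: 16.23
eef_pos: [614.6, 100.3, 151.6]
tool_rot: [-1.571, -0.004, 0.155]
force: [-0.6, 0.7, -2.4]
width: 21.1
```

Run:
```python
from h import *
where()
y=BY-np.pi/2
e,R=tip2tcp(bed(46,45,16),y)
plan([(e,R)],vmax=.2)
```

```text
t 16.2333 tcp [614.6 100.3 151.6] tip bed [[49. -1. 24.]] w 21.124456590167433 f [-0.6  0.7 -2.4]
wp after 6
[[[-0.01,0.03,0.19,0,0.02,0.01],[-0.01,0.03,0.19,0,0.02,0.01],[-0,0.03,0.19,0,0.01,0.01],[-0.01,0.03,0.19,0,0.02,0],[-0.01,0.03,0.19,0,0.01,0.01],[-0,0.04,0.19,0,0.02,0]]]
```

>>> apply_moves(commands=[[[0,0.15,0,0,0,0],[0,0.03,0.19,0,0,0],[0,0.02,0.19,0,0,0],[0,0.02,0.19,0,0,0],[0,0.02,0.19,0,0,0],[0,0.02,0.19,0,0,0],[0,0.02,0.15,0,0,0],[0,0,0,0,0,0]]])

```text
clock: 16.9
eef_pos: [608.9, 149.2, 142.3]
tool_rot: [-1.572, -0.008, 0.157]
force: [-0.2, -1.0, 0.7]
width: 20.9
```

Run:
```python
from h import *
where()
```

```text
t 16.9 tcp [608.9 149.2 142.3] tip bed [[51. 49. 14.]] w 20.941817055305723 f [-0.2 -1.   0.7]
```

>>> apply_moves(commands=[[[0,-0.05,-0.15,0,0,0],[0,-0.5,0,0,0,0],[0,-0.5,0,0,0,0],[0,-0.5,0,0,0,0],[0,-0.5,0,0,0,0],[0,-0.4,0.2,0,0,0],[0,0,0.7,0,0,0],[0,0,0.7,0,0,0]]])

```text
clock: 17.57
eef_pos: [601.6, 194.9, 245.8]
tool_rot: [-1.577, -0.009, 0.14]
force: [-0.1, 1.0, -3.6]
width: 21.0
```

>>> apply_moves(commands=[[[-0.2,0,0.7,0,0,0],[-0.2,0,0.7,0,0,0],[-0.2,0,0.7,0,0,0],[-0.2,0,0.6,0,0,0],[-0.2,0,0.6,0,0,0],[0,0,0,0,0,0]]])

```text
clock: 18.07
eef_pos: [542.4, 328.9, 247.3]
tool_rot: [-1.569, -0.015, 0.139]
force: [-0.8, 2.1, -2.7]
width: 20.9
```

Run:
```python
from h import *
where()
grab('side','s6.png')
i=cv2.imread('pics/s6.png')[140:270,190:330];i=cv2.resize(i,(400,371),interpolation=cv2.INTER_CUBIC)
grab('top','t6.png')
j=cv2.imread('pics/t6.png')[125:250,180:340];j=cv2.resize(j,(400,312),interpolation=cv2.INTER_CUBIC)
cv2.imwrite('pics/c6.png',cv2.hconcat([i,cv2.copyMakeBorder(j,0,59,0,0,0)]))
```

```text
t 18.0667 tcp [542.4 328.9 247.3] tip bed [[ 10. 236. 119.]] w 20.863352909478625 f [-0.8  2.1 -2.7]
```

View pics/c6.png

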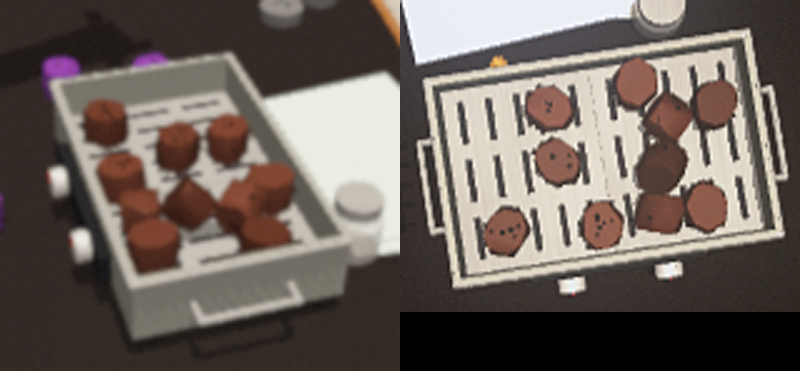

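The two rocks moved only about 10 mm, now at (549,107) and (557,161). The tines aren't where I computed, so the rake has probably shifted in the grip. I check the rake itself.

Run:
```python
from h import *
a=grab('side','s7.png')
b=grab('top','t7.png')
s=state();R=Ro.from_euler('xyz',s['tool_rot']).as_matrix();p=np.array(s['eef_pos'])
o=p-R[:,1]*G;u=-R[:,2];v=R[:,1];x=R[:,0]
pts=[o+u*115+v*95+x*50,o+u*115+v*95-x*50,o+u*115+x*50,o+u*115-x*50,o+u*55,o-u*135]
i=cv2.imread('pics/s7.png');j=cv2.imread('pics/t7.png')
for im,d in((i,a),(j,b)):
    q=proj(d,pts);print(q.round(1).tolist())
    for c in q: cv2.circle(im,tuple(int(round(k)) for k in c),1,(0,255,0),-1)
i=cv2.resize(i[40:190,110:290],(480,400),interpolation=cv2.INTER_CUBIC)
j=cv2.resize(j[130:270,80:200],(320,373),interpolation=cv2.INTER_CUBIC)
cv2.imwrite('pics/c7.png',cv2.hconcat([i,cv2.copyMakeBorder(j,0,27,0,0,0)]))
```

```text
[[252.9, 135.8], [224.8, 139.9], [253.0, 110.4], [223.5, 114.1], [233.9, 105.0], [221.6, 85.1]]
[[168.1, 175.5], [173.3, 215.4], [157.8, 172.1], [163.5, 216.9], [133.7, 198.1], [48.3, 209.8]]
```

View pics/c7.png

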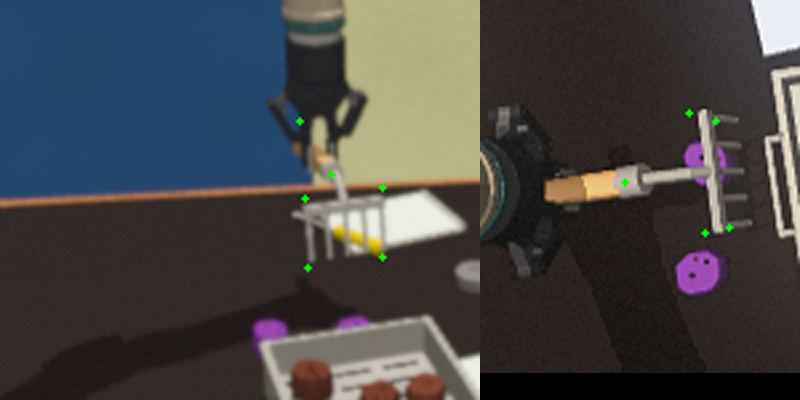

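The head sits about 22 mm farther forward at the tips and 7 mm higher than modelled: the rake shifted in the grip and pitched about 4°. I correct the tip model and pull again.

```bash
sed -i 's/a=115.,b=95./a=138.,b=88./; s/R\[:,2\]\*115+R\[:,1\]\*95/R[:,2]*138+R[:,1]*88/' h.py
python3 - <<'E'
from ev import *
where()
d=grab('top')
px=np.array([(149,107),(157,161),(106,231),(203,225),(235,82),(268,117),(315,103),(261,166),(260,212),(306,205)])
B=tobed(ray(d,px/2.5+[180,125],88));print(B.round()[:5]);ev(B)
y=BY-np.pi/2
p,R=tip2tcp(bed(50,18,102),y)
plan([(p,R)],vmax=.55)
E
```

```text
t 18.2667 tcp [547.  320.  247.6] tip bed [[ 12. 203. 127.]] w 20.740908461495277 f [-0.5 -0.5 -1.6]
[[ 65.  49.  38.]
 [  5.  49.  38.]
 [-61. 115.  38.]
 [-71.  11.  38.]
 [ 77. -48.  38.]]
spots [25. 11. 33. 12. 21. 16.  7. 79.]
bed dist 137.0
wp after 9
[[[0.11,0.07,-0.51,0.01,-0.02,0.02],[0.11,0.07,-0.51,0.01,-0.02,0.02],[0.11,0.07,-0.51,0.01,-0.02,0.02],[0.11,0.07,-0.51,0.01,-0.02,0.02],[0.11,0.07,-0.52,0.01,-0.02,0.02],[0.1,0.07,-0.52,0,-0.03,0.02],[0.1,0.07,-0.51,0.01,-0.02,0.03],[0.11,0.07,-0.52,0,-0.03,0.02]]]
[[[0.1,0.08,-0.51,0.01,-0.02,0.03]]]
```

>>> apply_moves(commands=[[[0.11,0.07,-0.51,0.01,-0.02,0.02],[0.11,0.07,-0.51,0.01,-0.02,0.02],[0.11,0.07,-0.51,0.01,-0.02,0.02],[0.11,0.07,-0.51,0.01,-0.02,0.02],[0.11,0.07,-0.52,0.01,-0.02,0.02],[0.1,0.07,-0.52,0,-0.03,0.02],[0.1,0.07,-0.4,0.01,-0.02,0.03],[0,0,0,0,0,0]]])

```text
clock: 18.98
eef_pos: [601.6, 168.1, 228.7]
tool_rot: [-1.574, -0.007, 0.128]
force: [0.2, -1.1, -1.7]
width: 20.9
```

Run:
```python
from h import *
where()
y=BY-np.pi/2
c,R=tip2tcp(bed(50,7,90),y)
plan([(c,R)],vmax=.4)
```

```text
t 18.9833 tcp [601.6 168.1 228.7] tip bed [[ 43.  45. 108.]] w 20.92601428326026 f [ 0.2 -1.1 -1.7]
wp after 3
[[[0.05,0.15,-0.32,0.01,-0.07,0.03],[0.05,0.15,-0.32,0.01,-0.07,0.02],[0.04,0.15,-0.32,0.02,-0.08,0.03]]]
```

>>> apply_moves(commands=[[[0.05,0.15,-0.32,0.01,-0.07,0.03],[0.05,0.15,-0.32,0.01,-0.07,0.02],[0.04,0.1,-0.25,0.02,-0.08,0.03],[0,0,0,0,0,0],[0,0,0,0,0,0]]])

```text
clock: 19.4
eef_pos: [613.7, 125.6, 213.0]
tool_rot: [-1.571, -0.0, 0.135]
force: [0.1, 0.1, -2.9]
width: 21.1
```

Run:
```python
from h import *
where()
y=BY-np.pi/2
c,R=tip2tcp(bed(50,7,50),y);e,R=tip2tcp(bed(50,7,10),y)
plan([(c,R),(e,R)],vmax=.35)
```

```text
t 19.4 tcp [613.7 125.6 213. ] tip bed [[49.  2. 92.]] w 21.09932526386101 f [ 0.1  0.1 -2.9]
wp after 4
wp after 7
[[[-0,0.26,0.03,0,-0.03,0],[-0.01,0.26,0.03,0,-0.03,0],[-0,0.26,0.04,0,-0.04,0],[-0.01,0.27,0.03,0,-0.03,0],[0,0.33,0,0,-0,0],[0,0.33,0,0,-0,0],[0,0.34,0,0,-0,0]]]
```

>>> apply_moves(commands=[[[0,0.26,0.03,0,-0.05,0],[0,0.26,0.03,0,-0.05,0],[0,0.26,0.02,0,-0.04,0],[0,0.27,0,0,0,0],[0,0.33,0,0,0,0],[0,0.33,0,0,0,0],[0,0.2,0,0,0,0],[0,0,0,0,0,0]]])

```text
clock: 20.07
eef_pos: [610.8, 135.5, 128.3]
tool_rot: [-1.568, 0.002, 0.154]
force: [-0.2, -0.3, -2.4]
width: 20.8
```

Run:
```python
from h import *
where()
y=BY-np.pi/2
c,R=tip2tcp(bed(50,52,10),y)
plan([(c,R)],vmax=.2)
```

```text
t 20.0667 tcp [610.8 135.5 128.3] tip bed [[50. 12.  7.]] w 20.810364988160202 f [-0.2 -0.3 -2.4]
wp after 6
[[[0,-0.01,0.17,-0.01,0.01,-0],[0.01,-0.01,0.17,-0.01,0.02,-0],[0,-0.01,0.17,-0,0.01,-0],[0,-0.01,0.16,-0.01,0.02,-0.01],[0.01,-0.01,0.17,-0,0.01,-0],[0,-0.02,0.16,-0.01,0.02,-0.01]]]
```

>>> apply_moves(commands=[[[0,-0.02,0.17,0,0.01,0],[0,-0.02,0.17,0,0.01,0],[0,-0.01,0.17,0,0.01,0],[0,-0.01,0.17,0,0.01,0],[0,-0.01,0.17,0,0.01,0],[0,-0.01,0.17,0,0.01,0],[0,0,0,0,0,0],[0,0,0,0,0,0]]])

```text
clock: 20.73
eef_pos: [604.8, 181.5, 133.7]
tool_rot: [-1.568, -0.001, 0.151]
force: [-1.2, -2.1, -1.4]
width: 20.9
```

Run:
```python
from h import *
where()
```

```text
t 20.7333 tcp [604.8 181.5 133.7] tip bed [[51. 59. 12.]] w 20.947838316727154 f [-1.2 -2.1 -1.4]
```

>>> apply_moves(commands=[[[0,-0.05,-0.12,0,0,0],[0,-0.5,0,0,0,0],[0,-0.5,0,0,0,0],[0,-0.5,0,0,0,0],[0,-0.5,0,0,0,0],[0,-0.4,0.2,0,0,0],[0,0,0.7,0,0,0],[0,0,0.7,0,0,0]]])

```text
clock: 21.4
eef_pos: [598.7, 227.8, 237.6]
tool_rot: [-1.573, -0.002, 0.134]
force: [-0.2, 1.5, -2.1]
width: 21.0
```

>>> apply_moves(commands=[[[-0.2,0,0.7,0,0,0],[-0.2,0,0.7,0,0,0],[-0.2,0,0.7,0,0,0],[-0.2,0,0.6,0,0,0],[-0.2,0,0.5,0,0,0],[0,0,0,0,0,0]]])

```text
clock: 21.9
eef_pos: [540.8, 358.3, 240.1]
tool_rot: [-1.565, -0.007, 0.133]
force: [-0.5, 0.4, -2.9]
width: 21.0
```

```bash
cat > meas.py <<'E'
from ev import *
where()
d=grab('top','t8.png');im=d['image']
hsv=cv2.cvtColor(im,cv2.COLOR_RGB2HSV)
m=cv2.inRange(hsv,(0,70,25),(14,255,200))|cv2.inRange(hsv,(172,70,25),(180,255,200))
k=np.zeros_like(m);cv2.fillConvexPoly(k,proj(d,[bed(x,y,20) for x,y in((108,172),(108,-172),(-108,-172),(-108,172))]).astype(int),255);m&=k
n,l,st,c=cv2.connectedComponentsWithStats(m)
for i in range(1,n):
    if st[i,4]>60: print(st[i,4],c[i].round(1),tobed(ray(d,[c[i]],80))[0].round())
E
python3 meas.py
```

```text
t 21.9 tcp [540.8 358.3 240.1] tip bed [[ 11. 243. 118.]] w 20.95642370831871 f [-0.5  0.4 -2.9]
240 [274.2 157.5] [ 79. -49.  30.]
247 [306. 166.] [  43. -132.   30.]
230 [226.6 169.8] [65. 85. 30.]
1083 [289.1 195.8] [-31. -73.  30.]
240 [230.5 190.2] [ 8. 83. 30.]
246 [260.4 215.1] [-71.  13.  30.]
248 [221.9 217.6] [-62. 117.  30.]
```

All spots are now covered: the two raked rocks are at (65,85) and (8,83), and the rest are unchanged. Next I lay the rake down at its old place.

Run:
```python
from h import *
R=toolR(np.radians(-7.8),np.radians(14.4))
plan([(np.array([487,400,150.]),R)],vmax=.6)
```

```text
wp after 17
[[[-0.07,0.13,0.07,-0.14,-0.87,-0.1],[-0.07,0.13,0.08,-0.14,-0.87,-0.1],[-0.06,0.13,0.09,-0.14,-0.88,-0.1],[-0.06,0.13,0.09,-0.14,-0.87,-0.1],[-0.05,0.13,0.1,-0.14,-0.88,-0.1],[-0.04,0.12,0.11,-0.15,-0.87,-0.1],[-0.04,0.12,0.11,-0.14,-0.88,-0.11],[-0.03,0.12,0.11,-0.15,-0.87,-0.11]]]
[[[-0.02,0.12,0.12,-0.14,-0.88,-0.1],[-0.01,0.12,0.12,-0.15,-0.87,-0.11],[-0.01,0.12,0.12,-0.14,-0.88,-0.1],[0,0.11,0.13,-0.15,-0.87,-0.11],[0.01,0.11,0.13,-0.14,-0.88,-0.1],[0.02,0.11,0.13,-0.15,-0.87,-0.11],[0.03,0.11,0.12,-0.14,-0.88,-0.1],[0.04,0.11,0.12,-0.15,-0.87,-0.11]]]
[[[0.05,0.11,0.13,-0.14,-0.88,-0.1]]]
```

>>> apply_moves(commands=[[[-0.07,0.13,0.07,-0.14,-0.87,-0.1],[-0.07,0.13,0.08,-0.14,-0.87,-0.1],[-0.06,0.13,0.09,-0.14,-0.88,-0.1],[-0.06,0.13,0.09,-0.14,-0.87,-0.1],[-0.05,0.13,0.1,-0.14,-0.88,-0.1],[-0.04,0.12,0.11,-0.15,-0.87,-0.1],[-0.04,0.12,0.11,-0.14,-0.88,-0.11],[-0.03,0.12,0.11,-0.15,-0.87,-0.11]]])

```text
clock: 22.62
eef_pos: [526.5, 362.3, 199.2]
tool_rot: [-1.702, -0.05, 0.754]
force: [-0.7, 0.2, -1.5]
width: 21.0
```

>>> apply_moves(commands=[[[-0.02,0.12,0.12,-0.14,-0.88,-0.1],[-0.01,0.12,0.12,-0.15,-0.87,-0.11],[-0.01,0.12,0.12,-0.14,-0.88,-0.1],[0,0.11,0.13,-0.15,-0.87,-0.11],[0.01,0.11,0.13,-0.14,-0.88,-0.1],[0.02,0.11,0.13,-0.15,-0.87,-0.11],[0.03,0.11,0.12,-0.14,-0.88,-0.1],[0,0,0,0,0,0]]])

```text
clock: 23.28
eef_pos: [509.8, 365.8, 160.3]
tool_rot: [-1.818, -0.003, 1.304]
force: [-0.8, -0.2, -3.0]
width: 20.8
```

Run:
```python
from h import *
where();print(state()['tool_rot'])
R=toolR(np.radians(-7.8),np.radians(14.4))
plan([(np.array([487,400,90.]),R),(np.array([487,400,46.]),R)],vmax=.35)
```

```text
t 23.2833 tcp [509.8 365.8 160.3] tip bed [[121. 332.  75.]] w 20.822404782605588 f [-0.8 -0.2 -3. ]
[-1.81797861 -0.00256607  1.30389345]
wp after 6
wp after 10
[[[0.11,0.25,0.2,-0.01,-0.24,-0.06],[0.11,0.25,0.19,-0.01,-0.24,-0.06],[0.12,0.26,0.19,-0.01,-0.24,-0.06],[0.12,0.25,0.19,-0,-0.25,-0.05],[0.12,0.26,0.19,-0.01,-0.24,-0.06],[0.13,0.25,0.19,-0,-0.25,-0.05],[0,0.27,0.07,-0,0,-0],[0,0.27,0.07,-0,0,-0]]]
[[[0,0.26,0.07,-0,0,-0],[0,0.27,0.06,-0,0,-0]]]
```

>>> apply_moves(commands=[[[0.11,0.25,0.2,-0.01,-0.24,-0.06],[0.11,0.25,0.19,-0.01,-0.24,-0.06],[0.12,0.26,0.19,-0.01,-0.24,-0.06],[0.12,0.25,0.19,0,-0.25,-0.05],[0.12,0.26,0.19,-0.01,-0.24,-0.06],[0.1,0.2,0.15,0,-0.25,-0.05],[0,0.27,0.07,0,0,0],[0,0.15,0.03,0,0,0]]])

```text
clock: 23.95
eef_pos: [500.4, 389.9, 77.4]
tool_rot: [-1.831, -0.003, 1.409]
force: [0.1, 0.3, -2.6]
width: 20.7
```

Run:
```python
from h import *
where();print(state()['tool_rot'])
R=toolR(np.radians(-7.8),np.radians(14.4))
p=np.array(state()['eef_pos']);p[2]=42
plan([(p,R)],vmax=.25)
```

```text
t 23.95 tcp [500.4 389.9  77.4] tip bed [[122. 372.  -6.]] w 20.74834853172936 f [ 0.1  0.3 -2.6]
[-1.83137234 -0.00342478  1.40879707]
wp after 4
[[[-0,0.21,0.06,0.03,-0.07,-0.01],[-0,0.22,0.06,0.03,-0.08,-0.01],[-0,0.21,0.05,0.02,-0.07,-0.01],[-0,0.22,0.06,0.03,-0.08,-0.01]]]
```

>>> apply_moves(commands=[[[0,0.21,0.06,0.03,-0.07,-0.01],[0,0.22,0.06,0.03,-0.08,-0.01],[0,0.16,0.05,0.02,0,0],[0,0.1,0.03,0,0,0],[0,0,0,0,0,0]]])

```text
clock: 24.37
eef_pos: [504.3, 388.2, 46.9]
tool_rot: [-1.828, -0.003, 1.417]
force: [-1.2, 0.3, 0.2]
width: 20.6
```

Run:
```python
from h import *
where()
```

```text
t 24.3667 tcp [504.3 388.2  46.9] tip bed [[126. 371. -37.]] w 20.62179959440805 f [-1.2  0.3  0.2]
```

>>> apply_moves(commands=[[[0,0.08,0.02,0,0,0],[0,0.08,0.02,0,0,0],[0,0,0,0,0,0]]])

```text
clock: 24.62
eef_pos: [506.1, 388.4, 41.3]
tool_rot: [-1.831, -0.005, 1.416]
force: [-0.0, -0.5, 0.9]
width: 20.7
```

Run:
```python
from h import *
where()
```

```text
t 24.6167 tcp [506.1 388.4  41.3] tip bed [[127. 371. -42.]] w 20.66596062326323 f [-0.  -0.5  0.9]
```

>>> apply_moves(commands=[[[0,0.08,0.02,0,0,0],[0,0.06,0.02,0,0,0],[0,0,0,0,0,0]]])

```text
clock: 24.87
eef_pos: [506.4, 388.7, 41.0]
tool_rot: [-1.834, -0.006, 1.416]
force: [-0.2, -0.5, -1.5]
width: 20.7
```

>>> apply_moves(commands=[[[0,0,0,0,0,0],[0,0,0,0,0,0],[0,0,0,0,0,0],[0,0,0,0,0,0],[0,0,0,0,0,0],[0,0,0,0,0,0],[0,0,0,0,0,0],[0,0,0,0,0,0]]], claw=85)

```text
clock: 25.53
eef_pos: [505.4, 390.1, 40.3]
tool_rot: [-1.833, -0.007, 1.418]
force: [0.2, -0.3, -0.1]
width: 85.1
```

>>> apply_moves(commands=[[[0,-0.2,0,0,0,0],[0,-0.4,0,0,0,0],[0,-0.5,0,0,0,0],[0,-0.6,0,0,0,0],[0,-0.6,0,0,0,0],[0,-0.6,0,0,0,0],[0,-0.6,0.3,0,0,0],[0,-0.6,0.3,0,0,0]]])

```text
clock: 26.2
eef_pos: [438.9, 394.7, 196.7]
tool_rot: [-1.83, 0.002, 1.411]
force: [0.0, -0.2, 0.4]
width: 85.1
```

>>> apply_moves(commands=[[[0.5,0,0.5,0,0,0],[0.6,0,0.5,0,0,0],[0.6,0,0.5,0,0,0],[0.6,0,0.5,0,0,0],[0.6,0,0.4,0,0,0],[0,0,0,0,0,0],[0,0,0,0,0,0]]])

```text
clock: 26.78
eef_pos: [360.2, 532.0, 183.4]
tool_rot: [-1.834, -0.013, 1.412]
force: [0.8, -0.9, -0.2]
width: 85.3
```

```bash
python3 meas.py
python3 - <<'E'
from h import *
grab('side','s9.png')
i=cv2.imread('pics/s9.png')[110:270,170:340];i=cv2.resize(i,(400,376),interpolation=cv2.INTER_CUBIC)
j=cv2.imread('pics/t8.png')[120:300,70:350];j=cv2.resize(j,(400,257),interpolation=cv2.INTER_CUBIC)
cv2.imwrite('pics/c9.png',cv2.hconcat([i,cv2.copyMakeBorder(j,0,119,0,0,0)]))
E
```

```text
t 26.7833 tcp [360.2 532.  183.4] tip bed [[  4. 533. 101.]] w 85.28811307108673 f [ 0.8 -0.9 -0.2]
240 [274.2 157.5] [ 79. -49.  30.]
245 [306.1 166.1] [  42. -132.   30.]
229 [226.6 169.8] [65. 85. 30.]
1082 [289.1 195.9] [-31. -73.  30.]
243 [230.5 190.3] [ 8. 83. 30.]
247 [260.4 215. ] [-71.  13.  30.]
251 [221.9 217.5] [-62. 117.  30.]
```

View pics/c9.png

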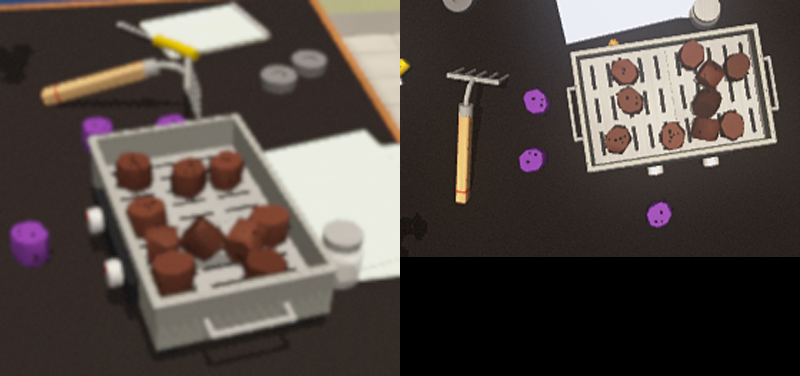

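The final picture shows the rake lying tines-down at (465,140) in the right panel, clear of the grill. The rocks are spread in one layer, and the jar hasn't moved.

```bash
python3 -c "
from h import *
print(finish_job())"
```

```text
the job is handed in; nothing more can be done
None
```

The rocks are spread over the whole bed and the rake is back on the bench, tines down and clear of the grill. I handed the job in at about 27 s of the 64 s allowed; no verdict is reported.

**What I did:** I pushed the four upper rocks into the empty end with two high strokes. On the far side one lower rock was dragged along too. I then pushed two of the end rocks toward the middle, overshot because the rake had shifted in the grip, and raked them back. Each rock is moved only by the rake, as far as I could see.

**Last checks:**
- **Coverage:** from the top camera, every spot had a rock's centre within about 43 mm; the limit is 72 mm. The far-side middle and end spots were the last to be covered. Before the final raking they were at 7 mm and 79 mm.
- **Height:** three rocks near the middle of the -y half lie tilted on edge. I put their centres at roughly 27–32 mm above the plates, with a limit of 40 mm, from hand-picked pixels before the last two strokes. One flat-looking rock in the -y half came out at 37 mm, which I took as a bad pixel pick because part of it was hidden. I didn't measure heights again afterwards, but these rocks showed no movement in later pictures.
- **Rake and other objects:** the final picture shows the rake lying by itself at its old place. The jar looks unmoved. The calculator lies outside that picture, but the arm never went near it.

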